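# Snap the loose plank into the draining deck

### The job

Close the gap in the draining deck with the loose plank: take it by its handle, angle its long tongue under the edge of the fixed board, push it in against the springy strip and lower it flat so that its near edge snaps under the bead of the front wall. It must end flat, seated and locked, its ends level with those of the fixed board. Work gently, never forcing the plank against the deck with more than 40 N, and leave the dish, the bottle and the timer where they stand.

Things in the scene. Friction and masses are not known exactly. Their poses are not given: they have to be found in the camera images.
- deck: Base plate of the draining deck, fixed: 240 x 230 x 8 mm (x -85 to 155 mm). On it: front wall, open bay for the plank, grey fixed board (87 x 200 mm, top at z 38). Origin on the worktop under the bay's centre; x from the front wall to the fixed board (roughly away from the robot), z up. All that stands on the base sits, as one rigid piece, up to 6 mm off along x and 3 mm off in height: feel for it
- deck_bay (a point): Nominal place of the plank's origin when home: bay centre, 20 mm above the worktop; deck axes. As for all deck points here, the true one is up to 6 mm off along x and 3 mm in z. The plank rests on two flat ledges of this height: the far one from deck x 38 mm onwards (it is also the groove's floor), the near one from x -65 to -43. The bay's ends have no walls
- deck_groove (a point): Middle of the groove's mouth, at deck x 63, z 24.75 mm: the groove is 9.5 mm high (z 20 to 29.5) below the fixed board's lip, 200 mm long, open towards the bay and at both ends; the lip is 8.5 mm thick, its edge at x 63
- deck_strip (a point): Face, at rest, of the rubber strip inside the groove (deck x 71.5, z 23 mm). It is sprung towards the bay: 3.5 N start it, then 1 N more per mm. It is 160 mm long; fixed stop lugs beside it at both ends of the groove halt the tongue hard at deck x 77 mm, 5.5 mm beyond the strip's resting face
- deck_bead (a point): Middle of the inner face of the square bead along the inner top edge of the front wall, at deck x -62.5, z 30 mm. The bead is 5.5 mm high (z 27.3 to 32.8), and overhangs the near ledge by 2.5 mm. The wall is 12 mm thick, its inner face at x -65, its top at z 33
- plank: Loose grey plank, 0.25 to 0.5 kg, lies flat on the worktop, tongue roughly away from the robot. Origin: centre of the underside of its 110 x 200 x 18 mm slab (x -55 to 55, y -100 to 100, z 0 to 18); x points to the tongue, z up. When home the strip presses its near lip against the front wall with about 5 N, below the bead
- plank_handle (a point): Grip point in the plank's upright rib handle: rib 14 mm thick (along the plank's x), 70 mm long (along y), over the slab's centre, from 18 to 51 mm above the plank's underside. The point is in the rib's middle, 36 mm above the underside; axes as the plank's
- plank_tongue (a point): Tip of the plank's tongue, mid-length, at x 73, z 3 mm in its frame. The tongue runs along the far edge, level with the underside, 18 mm long, 6 mm thick, nose rounded with 3 mm radius (centre x 70, z 3)
- plank_lip (a point): Tip of the plank's near lip, at x -65, z 3 mm in its frame: 10 mm long, 6 mm thick, level with the underside, nose rounded with 3 mm radius. It passes the bead on the way down only while the plank is held 2.5 to 4 mm farther in than home (7.5 to 9 N along deck x, plus friction); let go, the plank springs back under the bead
- dish: Glass dish, 60 mm across, 14 mm high, loose on the worktop behind the work; bystander. Origin at the centre of its underside
- bottle: Small bottle, 43 mm across, 95 mm high, standing behind the work; bystander. Origin at the centre of its underside
- bench_timer: Bench timer 58 x 64 x 20 mm lying behind the work; bystander. Origin at the centre of its underside

How it is judged (in metres and radians):
On the way:
1. the tongue's tip is at or in the groove (deck x over 66 mm), below the fixed board's lip, while the plank is still angled by more than 0.06 rad (x of plank_tongue in the frame of deck_bay above 0.066 m and z of plank_tongue in the frame of deck_bay between -0.004 and 0.01 m and angle between the z axis of plank and the z axis of deck_bay, either way round above 0.06 rad), for 0.2 s.
At the end, for the whole second after the job is handed in: Plank flat (0.02 rad), squared with the deck (0.03 rad), down in the bay under the bead (within -5 to +4.5 mm of deck_bay in z and -8 to +7.5 mm in x, which covers the doubt of the true place), ends within 10 mm of level with the fixed board's, at rest and let go (x of plank in the frame of deck_bay between -0.008 and 0.0075 m and y of plank in the frame of deck_bay between -0.01 and 0.01 m and z of plank in the frame of deck_bay between -0.005 and 0.0045 m and angle between the z axis of plank and the z axis of deck_bay, either way round below 0.02 rad and angle between the x axis of plank and the x axis of deck_bay, either way round below 0.03 rad and linear speed of plank below 0.01 m/s and contact force between the fingers and plank below 0.1 N); the robot touches nothing.
It fails at once if the plank is forced against the deck with more than 40 N (contact force between plank and deck above 40 N).
It fails at once if the robot presses on the deck itself with more than 15 N (contact force between the arm and deck above 15 N).
It fails at once if the dish is moved more than 15 mm (distance of dish from where it was at the start of the episode above 0.015 m).
It fails at once if the bottle is moved more than 20 mm (distance of bottle from where it was at the start of the episode above 0.02 m).
It fails at once if the timer is moved more than 20 mm (distance of bench_timer from where it was at the start of the episode above 0.02 m).
It also fails if it takes over 72 s, if anything falls off the work surface, if the arm or the gripper's body presses on something with over 40 N, if the wrist force passes 120 N, or if a joint passes its speed limit or range.

### The arm

A 6-joint arm with a two-finger parallel gripper is mounted at the origin on a cart in front of the work surface, level with it; the furniture and walls round the work are solid. World frame = base frame: x ahead of the robot, y to its left, z up, the work surface at z = 0. Lengths are in m, angles in degrees, forces in N, time in s.
With the tool pointing down it reaches from about 0.35 to 0.875 m from the base axis. Payload 4.2 kg.
Tool frame: the origin (TCP) lies at the very end of the fingers, on their centre line; the grasp point (between the pads) lies 19 mm behind it; y points along the fingers, z is the direction in which the jaws open and shut, and the axes are right-handed (so a half turn about y gives the same grasp; the last joint's range is limited). The gripper opens to 87 mm and grips with 3 to 60 N. Pads are 19 mm wide; open, the fingers measure 117 mm over their backs; the gripper's body (75 mm by 190 mm) begins 51 mm behind the grasp point.
Start: joints at [-56.402, 22.042, 0.453, 0, -68.411, -14.817], TCP at [0.201, -0.592, 0.198] pointing down, gripper open.
Joint ranges: [-179.83, 179.83], [-69.29, 118.12], [-61.27, 80.66], [-181.25, 117.63], [-171.15, -9.14], [-177.46, 177.46]. Speed limits (degrees/s): [159.86, 159.86, 180, 180, 180, 180].

### API

Orientations are given as a 3x3 rotation matrix whose columns are the frame's x, y, z axes.
In Python, from station import r, eyes gives the robot as it stands.
- The arm moves only by the tool play_rows, never from a script. Its argument "deltas" is one flat list of numbers, 5 for each row, row after row: the closure in counts, from 0 (fully open) to 255 (shut), then the shift along the tool's x, y, z in mm, then the turn about the tool's y in rad. In form: [claw, tx, ty, tz, roll, claw, tx, ty, tz, roll, ...]. A call has exactly 10 rows; each row shifts and turns the commanded pose from where the row before left it, along the tool's axes as they then stand; what a row does not reach is not made up. A row lasts 1/10 s, in which the tool goes at most 50 mm and 8.59 degrees, less where a joint would pass 70% of its speed; a pose out of reach is approached as far as the arm can. A call is refused whole if a number of a shift passes 50 or a number of a turn 0.15, either way. A call with a gripper value outside its range is refused whole. The fingers move at their own pace and stop on an object; the grip force is fixed at half the most. Time passes only in rows, so rows that do not move let the fingers close, or fill a call up. It gives the time, the measured TCP pose, the force and the opening at its end, in the units of the state.
- r.sense(): the state, without advancing time (a new reading comes with each control period).
- eyes.capture(name): name is "side" or "top"; returns a dict with "img" (480x640x3 uint8, blue, green, red), "vfov" (degrees; the focal length in pixels is half the picture's height over the tangent of half this angle, whatever the lens; pixels are square), "cx", "cy" (the principal point, pixels), "R" (3x3) and "t" (3): a world point X has camera coordinates R X + t. Camera axes: x right, y down, z forward; pixel columns grow to the right and rows downward; lengths in m; the calibration is good to about 2 mm. A picture is of the moment at which its call begins. There is no depth.
- r.finish_job(): hands the job in, once; it reports no verdict.
The state is a dict: "time_s": time; "joints": joint angles; "joint_velocities": joint speeds; "effort": joint torques, N m; "tcp_pos": TCP position; "ee_rot": TCP orientation; "wrist_force": force on the tool from outside, world axes, zero at the start; "moment": the same for the moment, N m; "gripper_width": opening from 0.0 (shut) to 1.0 (fully open).
Only numpy, scipy, OpenCV 4.12 (cv2) and the standard library are available. Lean on these libraries where they do the work, as an engineer would, in place of code of your own. Each camera call takes 0.05 s, during which the arm holds its last target.

## Working session

There is one attempt and no reset: what is moved stays moved. The work goes in short steps, Python scripts to look and compute and a tool call to move; the robot and the scene stay as the last step left them, time stands still between calls to the robot, and variables do not carry over. Pictures are saved under pics/ and viewed, and the job is handed in when it is done.

Besides the shell and the picture viewer there is one more tool, called after ">>>" in YAML: its name, and indented under it one key for each argument. play_rows: Moves the arm, as the interface text tells. Its arguments: {"type":"object","properties":{"deltas":{"type":"array","items":{"type":"number"}}},"required":["deltas"]}

```bash
ls; mkdir -p pics
python3 - <<'E'
from station import r, eyes
import cv2,numpy as np
print(r.sense())
for n in("side","top"):
    c=eyes.capture(n); cv2.imwrite(f"pics/{n}0.png",c["img"]); print(n,c["vfov"],c["cx"],c["cy"],c["R"],c["t"])
E
```

```text
pics
{'time_s': 0.0, 'joints': array([-5.64032412e+01,  2.20884356e+01,  3.78157982e-01, -3.14322368e-02,
       -6.84091290e+01, -1.48162432e+01]), 'joint_velocities': array([ 0.00808998, -0.05635562,  0.03659845,  0.0511696 ,  0.15857336,
       -0.04254791]), 'effort': array([-1.95247136e-03, -3.90667927e+01,  1.87402457e+01,  4.21990201e+00,
        1.09001168e-02, -1.91237582e-04]), 'tcp_pos': array([ 0.20102303, -0.59108509,  0.19666675]), 'ee_rot': array([[ 9.46823926e-01, -7.28269351e-04, -3.21751338e-01],
       [ 3.21752160e-01,  2.01812393e-03,  9.46821776e-01],
       [-4.02072033e-05, -9.99997698e-01,  2.14513026e-03]]), 'wrist_force': array([-0.05357444, -0.21646068, -0.09402455]), 'moment': array([-0.01842903,  0.01464467,  0.0227785 ]), 'gripper_width': 0.9959916491253851}
side 43.67163773484078 319.32992705062577 239.656465766612 [[-0.86186758 -0.50666679 -0.02174953]
 [-0.20757365  0.39157467 -0.89642761]
 [ 0.46270666 -0.76808726 -0.44265619]] [0.48572356 0.18559542 0.9028967 ]
top 48.29684447984046 314.0534472574961 240.86004338884592 [[-0.00488052 -0.99998688  0.00155762]
 [-0.99287076  0.00466027 -0.11910474]
 [ 0.11909592 -0.00212781 -0.99288047]] [-0.00912585  0.59465164  0.83135305]
```

View pics/side0.png

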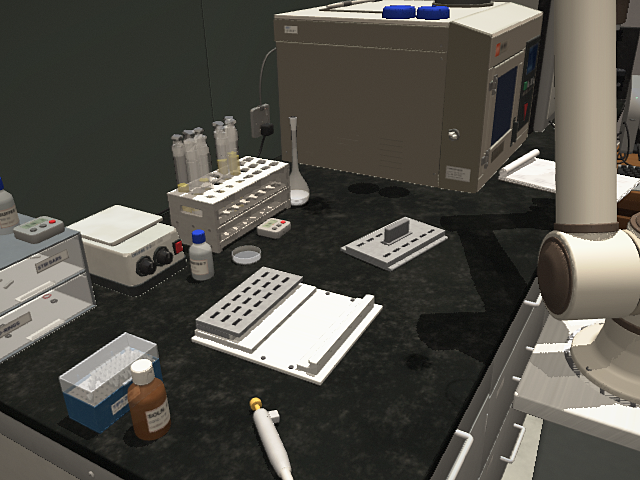

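View pics/top0.png

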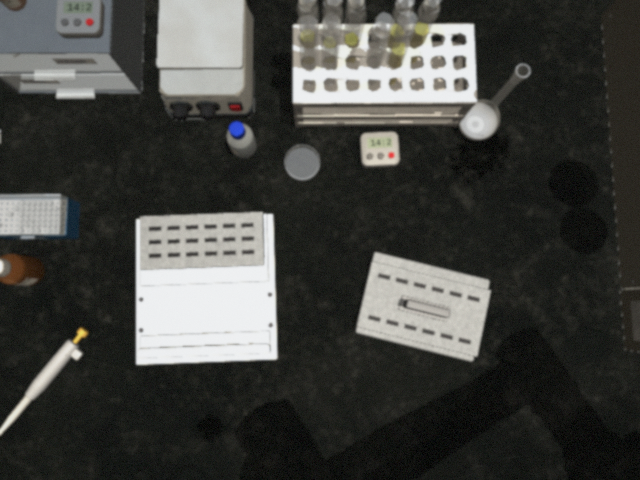

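Run:
```python
import cv2
t=cv2.imread("pics/top0.png")
a=t[205:370,130:285]; b=t[245:370,345:500]
cv2.imwrite("pics/a.png",cv2.resize(a,None,fx=5,fy=5,interpolation=cv2.INTER_CUBIC)[:825])
cv2.imwrite("pics/b.png",cv2.resize(b,None,fx=5,fy=5,interpolation=cv2.INTER_CUBIC))
s=cv2.imread("pics/side0.png")
cv2.imwrite("pics/c.png",cv2.resize(s[260:385,185:390],None,fx=3.9,fy=3.9,interpolation=cv2.INTER_CUBIC))
```

```text
(no output)
```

View pics/a.png

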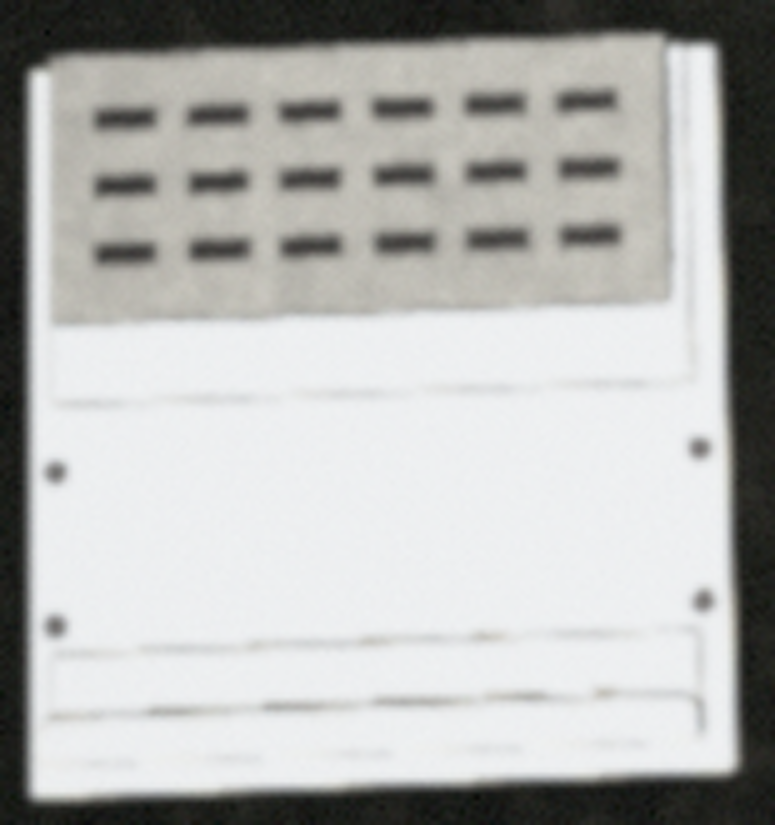

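View pics/b.png

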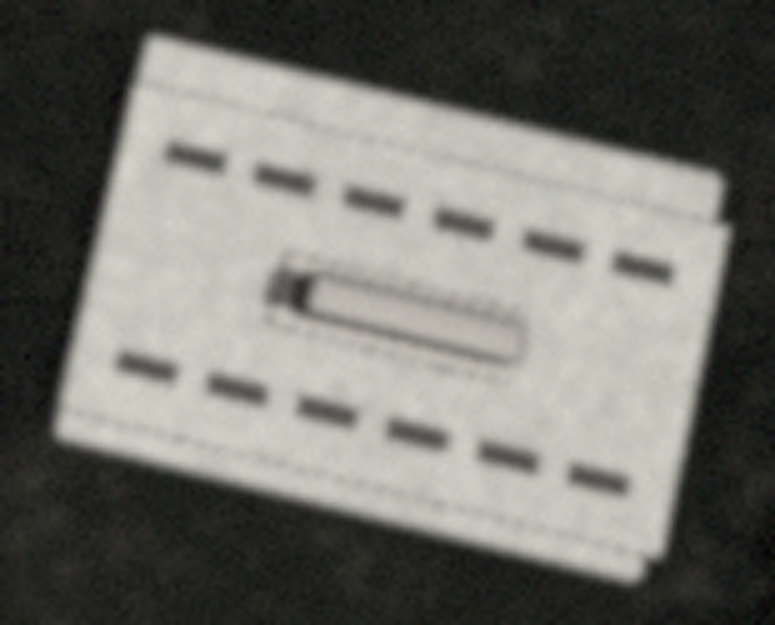

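View pics/c.png

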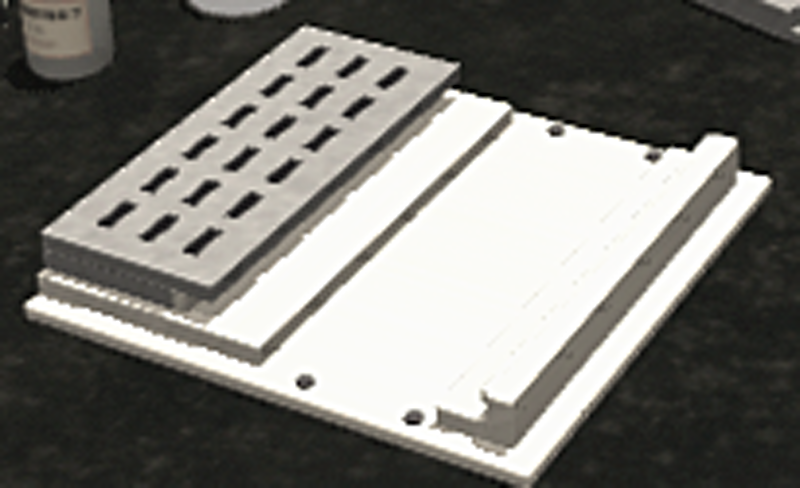

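```bash
cat > h.py <<'E'
import numpy as np,cv2
from station import r,eyes
def ray(c,u,v,z):
    f=240/np.tan(np.radians(c["vfov"]/2)); R=np.array(c["R"]);t=np.array(c["t"])
    d=R.T@np.array([(u-c["cx"])/f,(v-c["cy"])/f,1]); o=-R.T@t
    return o+d*(z-o[2])/d[2]
def proj(c,X):
    f=240/np.tan(np.radians(c["vfov"]/2)); p=np.array(c["R"])@X+np.array(c["t"])
    return f*p[0]/p[2]+c["cx"],f*p[1]/p[2]+c["cy"]
def un(x,y,s,ox,oy): return (x+.5)/s-.5+ox,(y+.5)/s-.5+oy
E
python3 - <<'E'
from h import *
np.set_printoptions(precision=4,suppress=True)
c=eyes.capture("top"); s=eyes.capture("side")
A=lambda x,y,z: ray(c,*un(x,y,5,130,205),z)
B=lambda x,y,z: ray(c,*un(x,y,5,345,245),z)
base=[A(30,68,.008),A(718,43,.008),A(738,773,.008),A(30,800,.008)]
for p in base: print(p)
fit=lambda: 0
Q=np.array([p[:2] for p in base]); L=np.array([[155,115],[155,-115],[-85,-115],[-85,115]])/1e3
def rigid(L,Q):
    lc,qc=L.mean(0),Q.mean(0); H=(L-lc).T@(Q-qc); th=np.arctan2(H[0,1]-H[1,0],H[0,0]+H[1,1])
    R=np.array([[np.cos(th),-np.sin(th)],[np.sin(th),np.cos(th)]]); return th,R,qc-R@lc
th,R,o=rigid(L,Q); print("deck yaw",np.degrees(th),o,(Q-o)@R)
for nm,pts,z in[("bead-62.5",[(50,716),(690,692)],.0328),("nl -43",[(50,655),(690,630)],.020),("fl 38",[(55,404),(690,381)],.020),("lip 63",[(50,323),(668,300)],.038),("far 150",[(50,57),(664,34)],.038)]:
    P=np.array([A(*p,z)[:2] for p in pts]); print(nm,(P-o)@R)
S=lambda x,y,z: ray(s,*un(x,y,3.9,185,260),z)
bs=np.array([S(30,312,.008)[:2],S(770,180,.008)[:2],S(530,480,.008)[:2]]); print("side base",(bs-o)@R,"expect 155,115; -85,-115;-85,115")
for nm,p,z in[("lip edge L end",(210,285),.038),("lip edge R",(460,68),.038),("fl L",(260,355),.020),("fl R",(512,112),.02),("wall outer top R",(738,140),.033),("wall outer L",(518,407),.033)]:
    print(nm,(S(*p,z)[:2]-o)@R)
P=[B(733,228,.018),B(662,557,.018)]; print("slab R corners",P)
rt=np.array([B(*p,.051)[:2] for p in[(310,275),(523,320),(515,362),(305,312)]]);print("rib",rt,rt.mean(0))
tt=np.array([B(*p,.006)[:2] for p in[(150,35),(725,175)]]); lp=np.array([B(*p,.006)[:2] for p in[(52,437),(638,582)]]); print("tongue",tt,"lip",lp)
q=np.vstack([tt,lp]);  Lq=np.array([[73,100],[73,-100],[-65,100],[-65,-100]])/1e3
th2,R2,o2=rigid(Lq,q); print("plank yaw",np.degrees(th2),o2,(q-o2)@R2)
d=rt[1]-rt[0]; print("rib dir", np.degrees(np.arctan2(d[0],-d[1])))
E
```

```text
[0.6376 0.2874 0.008 ]
[0.6451 0.0564 0.008 ]
[0.4042 0.0489 0.008 ]
[0.3967 0.279  0.008 ]
deck yaw 1.8716059697615672 [0.4859 0.1668] [[ 0.1556  0.1156]
 [ 0.1555 -0.1155]
 [-0.0856 -0.1151]
 [-0.0855  0.1151]]
bead-62.5 [[-0.0572  0.1006]
 [-0.0574 -0.1024]]
nl -43 [[-0.0387  0.1048]
 [-0.0385 -0.1018]]
fl 38 [[ 0.0421  0.1032]
 [ 0.0418 -0.104 ]]
lip 63 [[ 0.0672  0.0991]
 [ 0.0672 -0.0991]]
far 150 [[ 0.1537  0.0992]
 [ 0.1538 -0.1001]]
side base [[ 0.1485  0.1194]
 [-0.0848 -0.1104]
 [-0.0865  0.1182]] expect 155,115; -85,-115;-85,115
lip edge L end [0.0656 0.1037]
lip edge R [ 0.063  -0.0909]
fl L [0.0365 0.1133]
fl R [ 0.0372 -0.0931]
wall outer top R [-0.0743 -0.0978]
wall outer L [-0.0778  0.1102]
slab R corners [array([ 0.5141, -0.3013,  0.018 ]), array([ 0.4086, -0.2737,  0.018 ])]
rib [[ 0.4992 -0.1568]
 [ 0.4848 -0.2232]
 [ 0.4718 -0.2203]
 [ 0.4877 -0.1549]] [ 0.4859 -0.1888]
tongue [[ 0.5796 -0.1131]
 [ 0.532  -0.3034]] lip [[ 0.4471 -0.0785]
 [ 0.3995 -0.2691]]
plank yaw -14.216987405309377 [ 0.4857 -0.1901] [[ 0.0722  0.0976]
 [ 0.0727 -0.0985]
 [-0.0647  0.0987]
 [-0.0641 -0.0978]]
rib dir -12.18646163121074
```

>>> play_rows:
  deltas: [0,0,0,0,0.144,0,0,0,0,0.144,0,0,0,0,0.144,0,0,0,0,0.144,0,16,0,42,0,0,16,0,42,0,0,16,0,42,0,0,16,0,42,0,0,16,0,42,0,0,16,0,42,0]

```text
time_s: 1.2
tcp_pos: [0.3569, -0.3694, 0.1978]
ee_rot: [[0.969, 0.0, 0.246], [-0.246, -0.0, 0.969], [0.0, -1.0, 0.0]]
wrist_force: [0.2, -0.8, 0.1]
gripper_width: 1.006
```

```bash
cat >> h.py <<'E'
np.set_printoptions(precision=4,suppress=True)
def rep(T=None):
    s=r.sense(); R=s["ee_rot"]; y=np.degrees(np.arctan2(R[1,0],R[0,0]))
    print("t",round(s["time_s"],2),"tcp",s["tcp_pos"],"yaw",round(y,2),"tilt",R[:,1],"F",s["wrist_force"],"M",s["moment"],"w",round(s["gripper_width"],3))
    if T is not None: print("tool delta mm",R.T@(np.array(T)-s["tcp_pos"])*1e3)
E
python3 -c "
from h import *
rep([.486,-.1895,.1])"
```

```text
t 1.2 tcp [ 0.3569 -0.3694  0.1978] yaw -14.23 tilt [ 0.0001 -0.     -1.    ] F [ 0.2015 -0.7994  0.0619] M [-0.0701 -0.1026 -0.0025] w 1.006
tool delta mm [ 80.9416  97.7776 206.1105]
```

>>> play_rows:
  deltas: [0,16.2,0,41.2,0,0,16.2,0,41.2,0,0,16.2,0,41.2,0,0,16.2,0,41.2,0,0,16.2,0,41.3,0,0,0,25,0,0,0,0,30,0,0,0,0,30,0,0,0,0,25,0,0,0,0,10,0,0]

```text
time_s: 2.2
tcp_pos: [0.4835, -0.1907, 0.0752]
ee_rot: [[0.969, -0.005, 0.246], [-0.246, 0.001, 0.969], [-0.005, -1.0, -0.0]]
wrist_force: [-0.1, 1.3, -0.0]
gripper_width: 0.998
```

```bash
python3 -c "
from h import *
rep([.486,-.1895,.022])
c=eyes.capture('top');s=eyes.capture('side')
cv2.imwrite('pics/d.png',cv2.resize(c['img'][220:380,320:510],None,fx=3,fy=3)); cv2.imwrite('pics/e.png',cv2.resize(s['img'][160:290,320:480],None,fx=4,fy=4,interpolation=2))
"
```

```text
t 2.2 tcp [ 0.4835 -0.1907  0.0752] yaw -14.24 tilt [-0.0049  0.0008 -1.    ] F [-0.0779  1.2868 -0.0337] M [-0.0315  0.0615 -0.0037] w 0.998
tool delta mm [ 2.3962 53.2308  1.8512]
```

View pics/d.png

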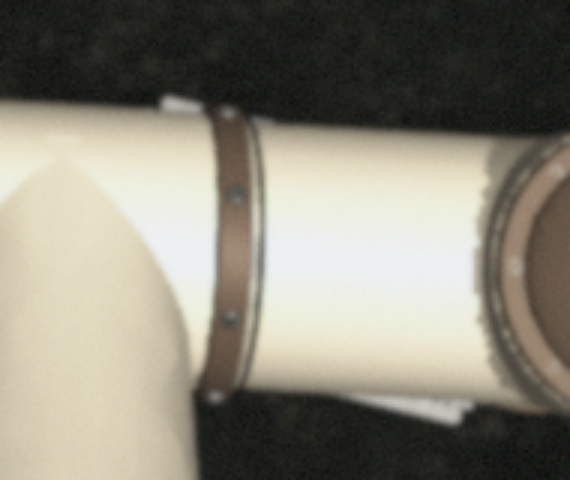

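View pics/e.png

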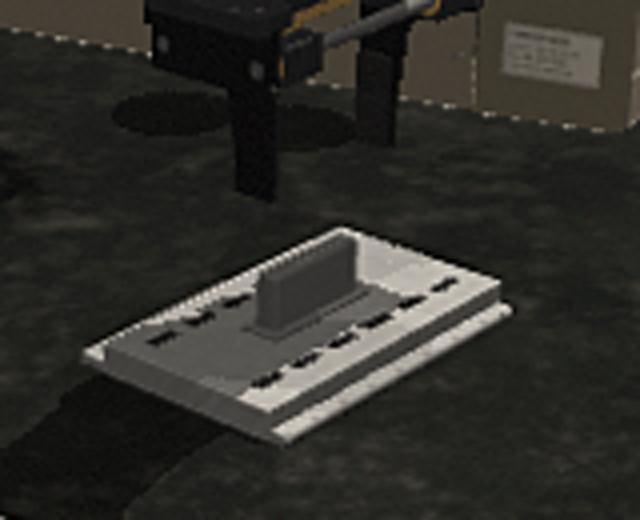

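>>> play_rows:
  deltas: [0,0,0,0,0,0,0,8,0,0,0,0,8,0,0,0,0,8,0,0,0,0,8,0,0,0,0,8,0,0,0,0,6,0,0,0,0,4,0,0,0,0,2,0,0,0,0,0,0,0]

```text
time_s: 3.3
tcp_pos: [0.4853, -0.1911, 0.0255]
ee_rot: [[0.969, -0.0, 0.246], [-0.246, -0.0, 0.969], [-0.0, -1.0, -0.0]]
wrist_force: [0.2, 1.0, -0.2]
gripper_width: 1.0
```

```bash
python3 -c "
from h import *
rep([.486,-.1895,.022])
s=eyes.capture('side')
cv2.imwrite('pics/f.png',cv2.resize(s['img'][160:290,320:480],None,fx=4,fy=4,interpolation=2))
"
```

```text
t 3.3 tcp [ 0.4853 -0.1911  0.0255] yaw -14.22 tilt [-0.0004 -0.     -1.    ] F [ 0.2437  1.0499 -0.1981] M [-0.0015 -0.0375 -0.0174] w 1.0
tool delta mm [0.2684 3.5126 1.7235]
```

View pics/f.png

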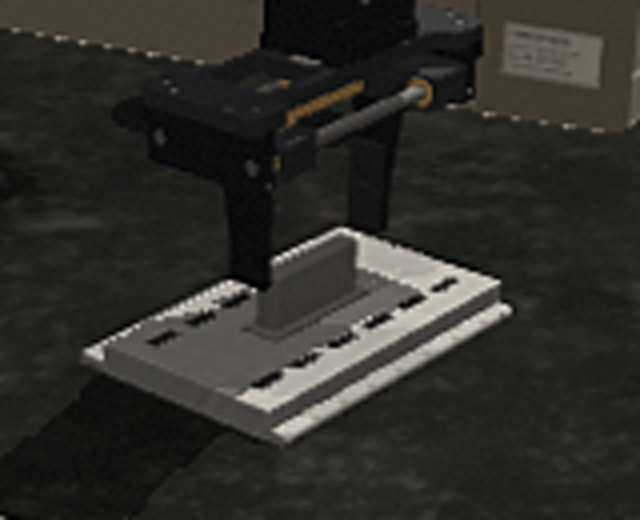

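```bash
python3 -c "
from h import *
s=eyes.capture('side'); q=r.sense(); R=q['ee_rot'];p=q['tcp_pos']
f=lambda X:[round(4*(a-b),0) for a,b in zip(proj(s,X),(320,160))]
for dz in(43.5,-43.5):
  for dx in(-9.5,9.5): print('finger',dz,dx,f(p+R@np.array([dx,0,dz])/1e3))
o=np.array([.4858,-.1895]);a=np.radians(-14.2);P=np.array([[np.cos(a),-np.sin(a)],[np.sin(a),np.cos(a)]])
for y in(35,-35):
  for x in(-7,7):
    for z in(18,51): print('rib',x,y,z,f(np.r_[o+P@np.array([x,y])/1e3,z/1e3]))
for x in(-55,55):
  for y in (100,-100): print('slab',x,y,f(np.r_[o+P@np.array([x,y])/1e3,.018]))
cv2.imwrite('pics/f2.png',cv2.resize(s['img'][195:255,360:440],None,fx=10,fy=10,interpolation=2))
"
```

```text
finger 43.5 -9.5 [np.float64(269.0), np.float64(326.0)]
finger 43.5 9.5 [np.float64(241.0), np.float64(315.0)]
finger -43.5 -9.5 [np.float64(372.0), np.float64(272.0)]
finger -43.5 9.5 [np.float64(343.0), np.float64(262.0)]
rib -7 35 18 [np.float64(274.0), np.float64(334.0)]
rib -7 35 51 [np.float64(276.0), np.float64(276.0)]
rib 7 35 18 [np.float64(253.0), np.float64(326.0)]
rib 7 35 51 [np.float64(255.0), np.float64(269.0)]
rib -7 -35 18 [np.float64(356.0), np.float64(291.0)]
rib -7 -35 51 [np.float64(359.0), np.float64(234.0)]
rib 7 -35 18 [np.float64(335.0), np.float64(283.0)]
rib 7 -35 51 [np.float64(338.0), np.float64(227.0)]
slab -55 100 [np.float64(267.0), np.float64(408.0)]
slab -55 -100 [np.float64(501.0), np.float64(278.0)]
slab 55 100 [np.float64(100.0), np.float64(340.0)]
slab 55 -100 [np.float64(338.0), np.float64(222.0)]
```

View pics/f2.png

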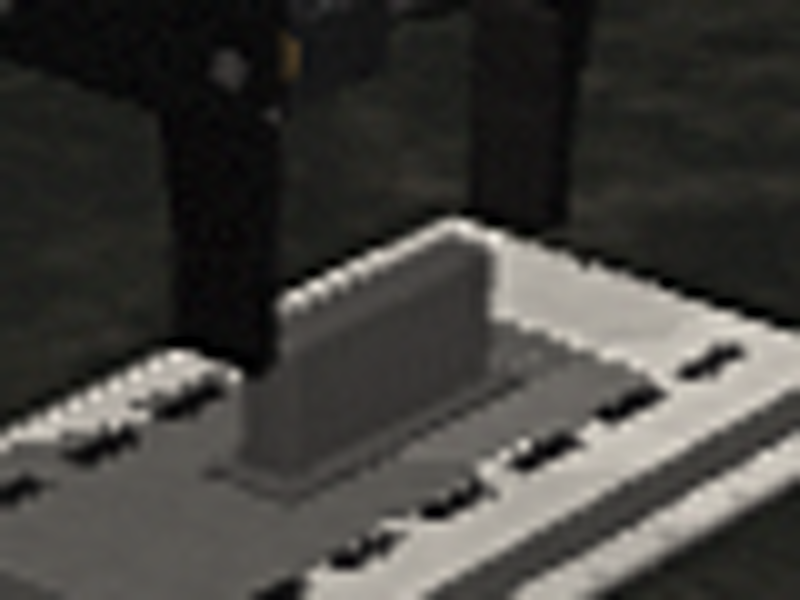

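```bash
python3 -c "
from h import *
s=eyes.capture('side'); q=r.sense(); R=q['ee_rot'];p=q['tcp_pos']
im=cv2.resize(s['img'][90:300,300:500],None,fx=4,fy=4,interpolation=2)
im=np.clip(im.astype(float)*2.2,0,255).astype('uint8')[:600*2]
f=lambda X:tuple(int(round(4*(a-b))) for a,b in zip(proj(s,X),(300,90)))
for z in(0,-70):
  w=(9.5,58.5) if z==0 else (37.5,95)
  pts=[f(p+R@np.array([sx*w[0],z,sy*w[1]])/1e3) for sx,sy in((1,1),(1,-1),(-1,-1),(-1,1))]
  print(z,pts); cv2.polylines(im,[np.array(pts)],True,(0,0,255),1)
cv2.line(im,f(p+R@[0,0,.0435]),f(p+R@[0,-.07,.0435]),(0,255,0)); cv2.line(im,f(p+R@[0,0,-.0435]),f(p+R@[0,-.07,-.0435]),(0,255,0))
cv2.imwrite('pics/g.png',cv2.resize(im,(571,600)))
"
```

```text
0 [(302, 604), (440, 534), (469, 543), (331, 616)]
-70 [(215, 486), (445, 383), (560, 417), (332, 528)]
```

View pics/g.png

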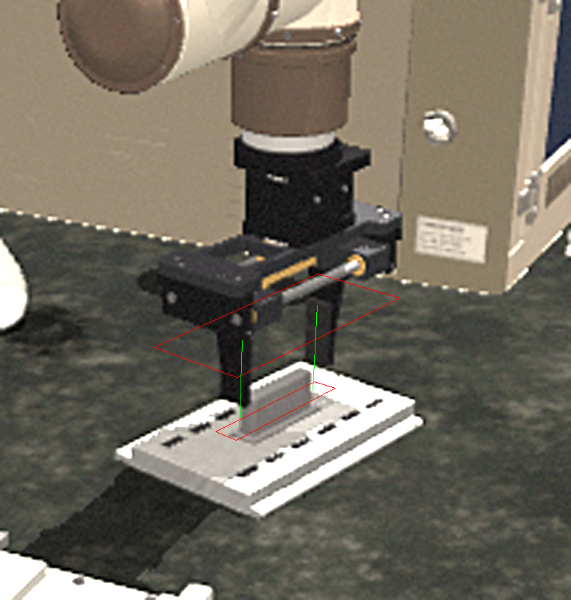

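>>> play_rows:
  deltas: [0,0,0.6,0.8,0,0,0,0.6,0.8,0,0,0,0.6,0,0,0,0,0.6,0,0,0,0,0.6,0,0,0,0,0.5,0,0,0,0,0.5,0,0,0,0,0,0,0,0,0,0,0,0,0,0,0,0,0]

```text
time_s: 4.45
tcp_pos: [0.4858, -0.1896, 0.0218]
ee_rot: [[0.969, 0.0, 0.246], [-0.246, 0.0, 0.969], [0.0, -1.0, 0.0]]
wrist_force: [1.0, -0.1, -1.0]
gripper_width: 0.996
```

```bash
python3 -c "
from h import *
rep([.486,-.1895,.022])
s=eyes.capture('side')
im=s['img'][170:290,330:450]
cv2.imwrite('pics/h.png',cv2.resize(np.clip(im.astype(float)*3,0,255).astype('uint8'),None,fx=5,fy=5,interpolation=2))
"
```

```text
t 4.45 tcp [ 0.4858 -0.1896  0.0218] yaw -14.23 tilt [ 0.  0. -1.] F [ 1.0096 -0.1171 -1.0417] M [-0.1275 -0.007  -0.0445] w 0.996
tool delta mm [ 0.2008 -0.2314  0.1377]
```

View pics/h.png

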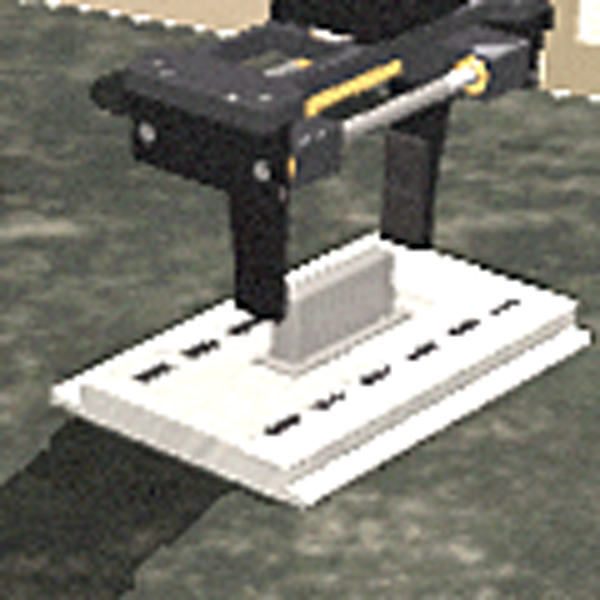

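>>> play_rows:
  deltas: [0,0,0.5,0,0,0,0,0.5,0,0,0,0,0.5,0,0,0,0,0.5,0,0,0,0,0.5,0,0,0,0,0.5,0,0,0,0,0.5,0,0,0,0,0.5,0,0,0,0,0.5,0,0,0,0,0.5,0,0]

```text
time_s: 5.5
tcp_pos: [0.4857, -0.1896, 0.0167]
ee_rot: [[0.969, -0.0, 0.246], [-0.246, -0.0, 0.969], [0.0, -1.0, -0.0]]
wrist_force: [-0.2, 0.0, -0.4]
gripper_width: 0.998
```

```bash
python3 -c "
from h import *
rep()"
```

```text
t 5.5 tcp [ 0.4857 -0.1896  0.0167] yaw -14.22 tilt [-0. -0. -1.] F [-0.247   0.0158 -0.3896] M [-0.0335  0.0175  0.0094] w 0.998
```

>>> play_rows:
  deltas: [0,0,1.5,0,0,0,0,1.5,0,0,0,0,1.5,0,0,0,0,1.5,0,0,0,0,1.5,0,0,0,0,1.5,0,0,0,0,1,0,0,0,0,0,0,0,0,0,0,0,0,0,0,0,0,0]

```text
time_s: 6.5
tcp_pos: [0.4858, -0.1896, 0.0068]
ee_rot: [[0.969, 0.0, 0.246], [-0.246, -0.0, 0.969], [0.0, -1.0, 0.0]]
wrist_force: [0.6, 0.2, -0.7]
gripper_width: 1.002
```

```bash
python3 -c "
from h import *
rep()
s=eyes.capture('side')
im=s['img'][170:290,330:450]
cv2.imwrite('pics/i.png',cv2.resize(np.clip(im.astype(float)*3,0,255).astype('uint8'),None,fx=5,fy=5,interpolation=2))
"
```

```text
t 6.5 tcp [ 0.4858 -0.1896  0.0068] yaw -14.22 tilt [ 0.0002 -0.     -1.    ] F [ 0.6022  0.2247 -0.7296] M [-0.0157 -0.0555  0.0089] w 1.002
```

View pics/i.png

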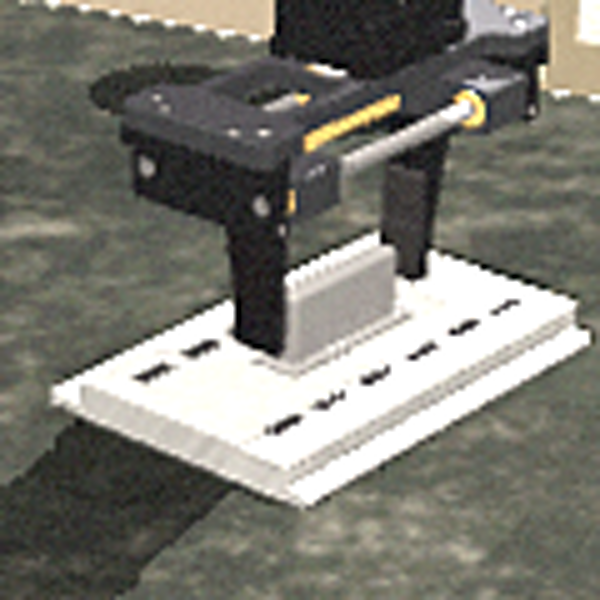

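>>> play_rows:
  deltas: [0,0,1,0,0,0,0,1,0,0,0,0,1,0,0,0,0,0,0,0,40,0,0,0,0,60,0,0,0,0,80,0,0,0,0,120,0,0,0,0,255,0,0,0,0,255,0,0,0,0]

```text
time_s: 7.55
tcp_pos: [0.4858, -0.1896, 0.0038]
ee_rot: [[0.969, -0.0, 0.246], [-0.246, -0.0, 0.969], [-0.0, -1.0, -0.0]]
wrist_force: [0.5, 1.1, 0.1]
gripper_width: 0.8
```

```bash
python3 -c "
from h import *
rep()
s=eyes.capture('side')
im=s['img'][170:290,330:450]
cv2.imwrite('pics/j.png',cv2.resize(np.clip(im.astype(float)*3,0,255).astype('uint8'),None,fx=5,fy=5,interpolation=2))
"
```

```text
t 7.55 tcp [ 0.4858 -0.1896  0.0038] yaw -14.22 tilt [-0. -0. -1.] F [0.4903 1.1082 0.1405] M [-0.191   0.0012  0.0412] w 0.8
```

View pics/j.png

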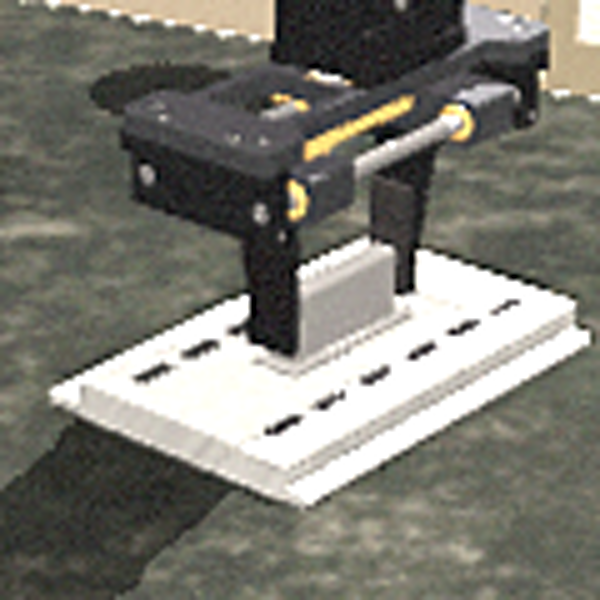

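>>> play_rows:
  deltas: [255,0,0,0,0,255,0,-3,0,0,255,0,-6,0,0,255,0,-10,0,0,255,0,-10,0,0,255,0,-10,0,-0.05,255,0,-10,0,-0.08,255,0,-8,0,-0.08,255,0,-5,0,-0.05,255,0,-2,0,-0.021]

```text
time_s: 8.6
tcp_pos: [0.4862, -0.1896, 0.0691]
ee_rot: [[0.999, 0.002, -0.034], [0.034, -0.0, 0.999], [0.002, -1.0, -0.0]]
wrist_force: [-0.0, 0.0, -4.0]
gripper_width: 0.799
```

```bash
python3 -c "
from h import *
rep([.4721,.1664,.068])
s=eyes.capture('side')
im=s['img'][150:290,310:460]
cv2.imwrite('pics/k.png',cv2.resize(np.clip(im.astype(float)*3,0,255).astype('uint8'),None,fx=4,fy=4,interpolation=2))
"
```

```text
t 8.6 tcp [ 0.4862 -0.1896  0.0691] yaw 1.94 tilt [ 0.0021 -0.0001 -1.    ] F [-0.0459  0.0205 -4.0164] M [-0.0027 -0.0398 -0.0006] w 0.799
tool delta mm [ -2.1122   1.0721 356.2451]
```

View pics/k.png

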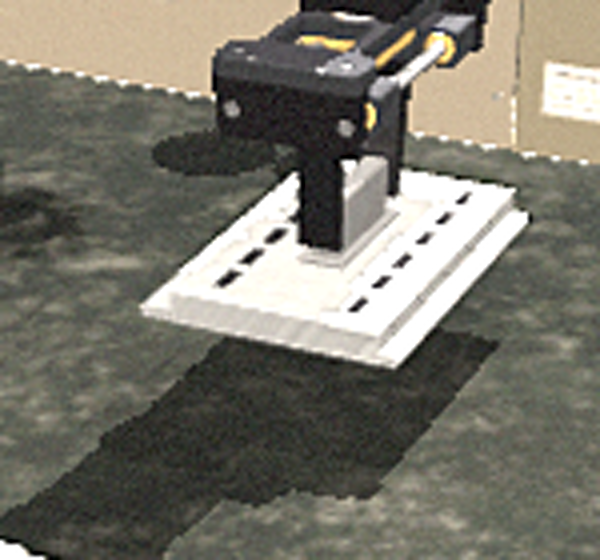

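>>> play_rows:
  deltas: [255,0,0,10,0,255,0,0,20,0,255,0,0,30,0,255,0,0,35,0,255,0,0,35,0,255,0,0,35,0,255,0,0,35,0,255,-1,0,35,0,255,-1,0,35,0,255,0,0,35,0]

```text
time_s: 9.65
tcp_pos: [0.4727, 0.1169, 0.0675]
ee_rot: [[0.999, -0.001, -0.032], [0.032, -0.0, 0.999], [-0.001, -1.0, -0.0]]
wrist_force: [1.2, -0.3, -4.2]
gripper_width: 0.803
```

>>> play_rows:
  deltas: [255,0,0,25,0,255,0,0,15,0,255,0,0,8,0,255,0,0,3,0,255,0,1,0,0,255,0,2,0,0,255,0,2,0,0,255,0,2,0,0,255,0,2,0,0,255,0,1,0,0]

```text
time_s: 10.65
tcp_pos: [0.472, 0.1659, 0.0575]
ee_rot: [[0.999, -0.0, -0.032], [0.032, -0.0, 0.999], [-0.0, -1.0, -0.0]]
wrist_force: [-0.1, -0.7, -4.6]
gripper_width: 0.801
```

```bash
python3 -c "
from h import *
rep([.4721,.1664,.058])
s=eyes.capture('side');c=eyes.capture('top')
im=s['img'][210:390,170:400]
cv2.imwrite('pics/l.png',cv2.resize(np.clip(im.astype(float)*1.8,0,255).astype('uint8'),None,fx=3.3,fy=3.3,interpolation=2))
cv2.imwrite('pics/m.png',cv2.resize(c['img'][200:380,120:300],None,fx=3.3,fy=3.3,interpolation=2))
"
```

```text
t 10.65 tcp [0.472  0.1659 0.0575] yaw 1.86 tilt [-0.0004 -0.0003 -1.    ] F [-0.063  -0.6552 -4.6096] M [-0.0001 -0.0157  0.0528] w 0.801
tool delta mm [ 0.1424 -0.5485  0.5216]
```

View pics/l.png

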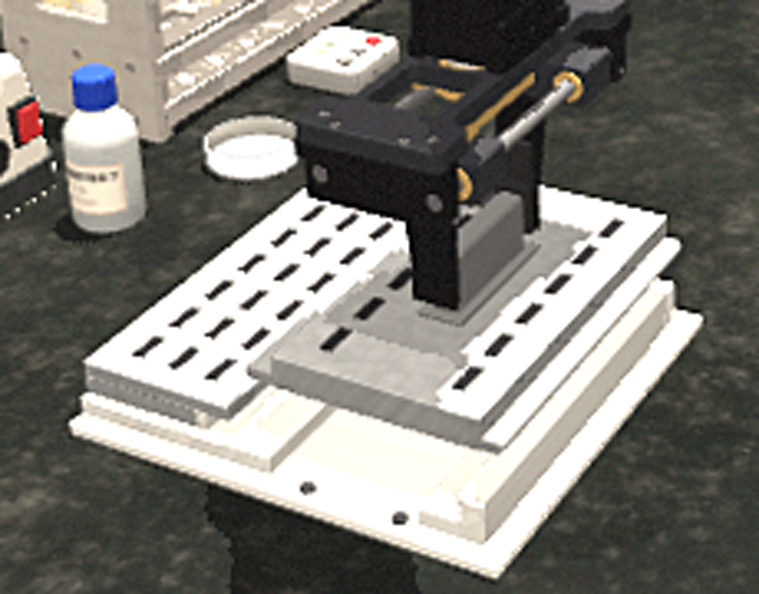

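View pics/m.png

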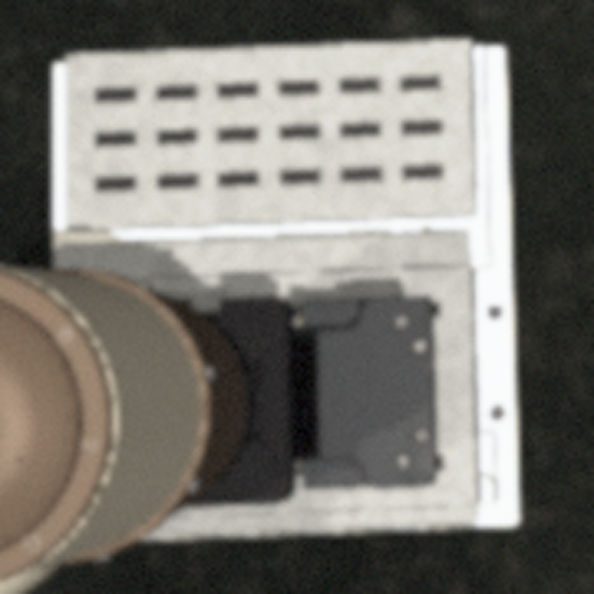

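```bash
python3 -c "
from h import *
c=eyes.capture('top'); im=c['img']
a=np.radians(1.87);R=np.array([[np.cos(a),-np.sin(a)],[np.sin(a),np.cos(a)]]);o=np.array([.4859,.1668])
M=lambda x,y,z:(ray(c,*un(x,y,3.3,120,200),z)[:2]-o)@R
print('tongue',M(130,241,.057),M(468,232,.057));print('lip edge',M(130,231,.038),M(473,217,.038))
print('slab -y end',M(474,290,.072),M(474,500,.072)); print('board -y end',M(472,45,.038))
p=r.sense()['tcp_pos'];print('tcp deck',(p[:2]-o)@R)
"
```

```text
tongue [0.0591 0.0625] [ 0.0574 -0.0979]
lip edge [0.0653 0.068 ] [ 0.0659 -0.0988]
slab -y end [ 0.0293 -0.1014] [-0.0667 -0.0989]
board -y end [ 0.1507 -0.1005]
tcp deck [-0.0139 -0.0002]
```

>>> play_rows:
  deltas: [255,0,2,0,0,255,0,2,0,0,255,0,3,0,0,255,0,3,0,0,255,0,2,0,0,255,0,1,0,0,255,0,1,0,0,255,0,1,0,0,255,0,1,0,0,255,0,1,0,0]

```text
time_s: 11.8
tcp_pos: [0.4721, 0.1662, 0.0407]
ee_rot: [[0.999, 0.0, -0.033], [0.033, 0.0, 0.999], [0.0, -1.0, 0.0]]
wrist_force: [-0.8, -0.1, -3.9]
gripper_width: 0.803
```

```bash
python3 -c "
from h import *
rep()"
```

```text
t 11.8 tcp [0.4721 0.1662 0.0407] yaw 1.88 tilt [ 0.0001  0.0001 -1.    ] F [-0.8271 -0.101  -3.8807] M [0.0136 0.035  0.0136] w 0.803
```

>>> play_rows:
  deltas: [255,0,0.5,0,0,255,0,0.5,0,0,255,0,0.5,0,0,255,0,0.5,0,0,255,0,0.5,0,0,255,0,0.5,0,0,255,0,0.5,0,0,255,0,0.5,0,0,255,0,0.5,0,0,255,0,0.5,0,0]

```text
time_s: 12.8
tcp_pos: [0.4721, 0.1662, 0.0357]
ee_rot: [[0.999, -0.0, -0.033], [0.033, 0.0, 0.999], [-0.0, -1.0, 0.0]]
wrist_force: [-0.3, -1.1, -4.7]
gripper_width: 0.8
```

```bash
python3 -c "
from h import *
rep()"
```

```text
t 12.8 tcp [0.4721 0.1662 0.0357] yaw 1.88 tilt [-0.  0. -1.] F [-0.2657 -1.0612 -4.6754] M [-0.0088  0.0499  0.0106] w 0.8
```

>>> play_rows:
  deltas: [255,0,0.5,0,0,255,0,0.5,0,0,255,0,0.5,0,0,255,0,0.5,0,0,255,0,0.5,0,0,255,0,0.5,0,0,255,0,0,0,0,255,0,0,0,0,255,0,0,0,0,255,0,0,0,0]

```text
time_s: 13.8
tcp_pos: [0.4727, 0.1663, 0.0332]
ee_rot: [[0.999, 0.001, -0.033], [0.033, 0.0, 0.999], [0.001, -1.0, 0.0]]
wrist_force: [2.0, -2.2, 3.8]
gripper_width: 0.801
```

```bash
python3 -c "
from h import *
rep()
s=eyes.capture('side')
im=s['img'][210:390,170:400]
cv2.imwrite('pics/n.png',cv2.resize(np.clip(im.astype(float)*1.3,0,255).astype('uint8'),None,fx=3.3,fy=3.3,interpolation=2))
"
```

```text
t 13.8 tcp [0.4727 0.1663 0.0332] yaw 1.9 tilt [ 0.0012  0.0003 -1.    ] F [ 1.9981 -2.1999  3.8095] M [-0.8442 -0.1338 -0.0736] w 0.801
```

View pics/n.png

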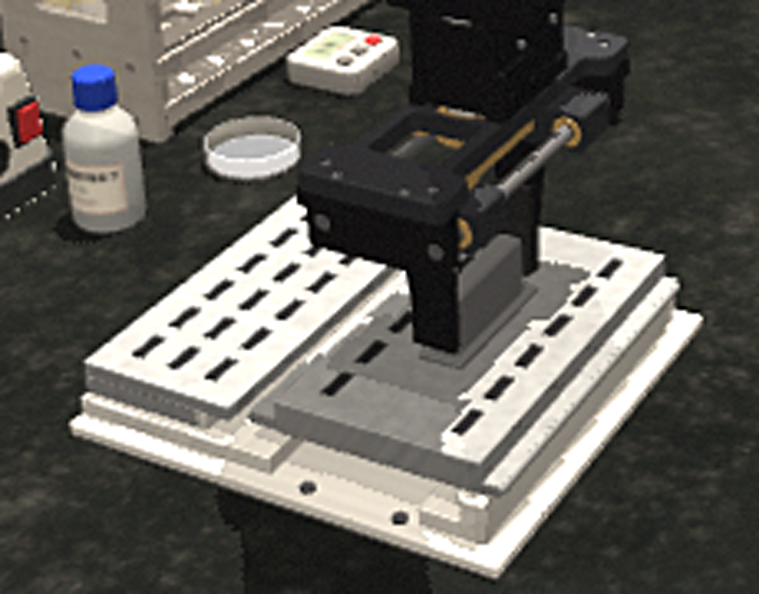

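>>> play_rows:
  deltas: [255,0,0.4,0,0,255,0,0.4,0,0,255,0,0.4,0,0,255,0,0,0,0,255,0,0,0,0,255,0,0,0,0,255,0,0,0,0,255,0,0,0,0,255,0,0,0,0,255,0,0,0,0]

```text
time_s: 14.85
tcp_pos: [0.4733, 0.1666, 0.0321]
ee_rot: [[0.999, 0.002, -0.034], [0.034, 0.001, 0.999], [0.002, -1.0, 0.001]]
wrist_force: [3.8, -3.5, 4.8]
gripper_width: 0.8
```

```bash
python3 -c "
from h import *
rep()"
```

```text
t 14.85 tcp [0.4733 0.1666 0.0321] yaw 1.93 tilt [ 0.0023  0.0009 -1.    ] F [ 3.8182 -3.4583  4.8176] M [-1.0633 -0.89    0.124 ] w 0.8
```

>>> play_rows:
  deltas: [255,0,0.4,0,0,255,0,0.4,0,0,255,0,0.4,0,0,255,0,0.4,0,0,255,0,0.4,0,0,255,0,0,0,0,255,0,0,0,0,255,0,0,0,0,255,0,0,0,0,255,0,0,0,0]

```text
time_s: 15.85
tcp_pos: [0.474, 0.1671, 0.0304]
ee_rot: [[0.999, 0.004, -0.034], [0.034, 0.002, 0.999], [0.004, -1.0, 0.002]]
wrist_force: [5.5, -2.8, 5.1]
gripper_width: 0.801
```

```bash
python3 -c "
from h import *
rep()
s=eyes.capture('side')
im=s['img'][210:390,170:400]
cv2.imwrite('pics/o.png',cv2.resize(np.clip(im.astype(float)*1.3,0,255).astype('uint8'),None,fx=3.3,fy=3.3,interpolation=2))
"
```

```text
t 15.85 tcp [0.474  0.1671 0.0304] yaw 1.94 tilt [ 0.0039  0.0018 -1.    ] F [ 5.5083 -2.8141  5.0959] M [-0.9907 -1.1889  0.0382] w 0.801
```

View pics/o.png

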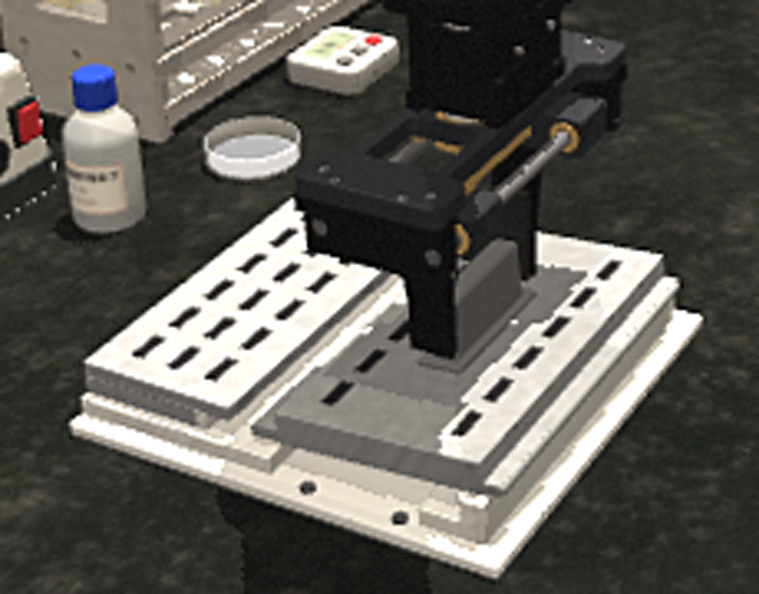

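>>> play_rows:
  deltas: [255,0,0.4,0,0,255,0,0.4,0,0,255,0,0.4,0,0,255,0,0.4,0,0,255,0,0,0,0,255,0,0,0,0,255,0,0,0,0,255,0,0,0,0,255,0,0,0,0,255,0,0,0,0]

```text
time_s: 16.9
tcp_pos: [0.4747, 0.1673, 0.0292]
ee_rot: [[0.999, 0.005, -0.034], [0.034, 0.002, 0.999], [0.005, -1.0, 0.002]]
wrist_force: [5.6, -4.0, 5.6]
gripper_width: 0.805
```

```bash
python3 -c "
from h import *
rep()
s=eyes.capture('side');c=eyes.capture('top')
im=s['img'][290:370,230:350]
cv2.imwrite('pics/p.png',cv2.resize(np.clip(im.astype(float)*1.1,0,255).astype('uint8'),None,fx=6.5,fy=6.5,interpolation=2))
cv2.imwrite('pics/q.png',cv2.resize(c['img'][200:380,120:300],None,fx=3.3,fy=3.3,interpolation=2))
"
```

```text
t 16.9 tcp [0.4747 0.1673 0.0292] yaw 1.96 tilt [ 0.0053  0.0023 -1.    ] F [ 5.6093 -3.9754  5.572 ] M [-1.2075 -1.4763  0.0498] w 0.805
```

View pics/p.png

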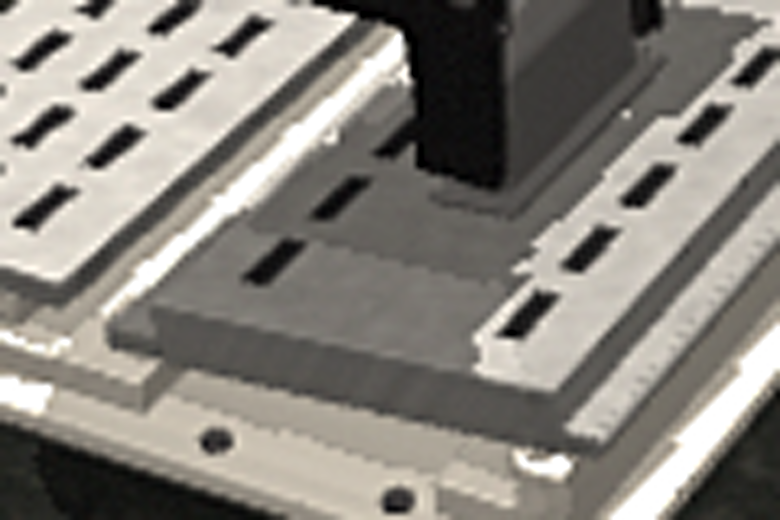

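View pics/q.png

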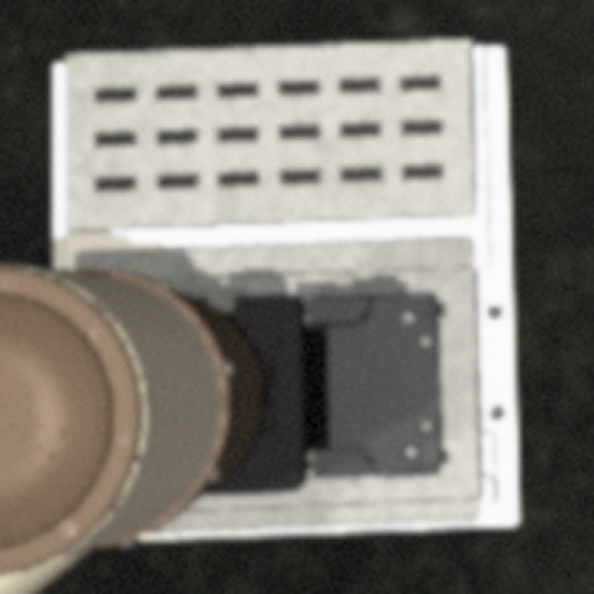

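```bash
python3 -c "
from h import *
c=eyes.capture('top');s=eyes.capture('side')
a=np.radians(1.87);R=np.array([[np.cos(a),-np.sin(a)],[np.sin(a),np.cos(a)]]);o=np.array([.4859,.1668])
M=lambda x,y,z:(ray(c,*un(x,y,3.3,120,200),z)[:2]-o)@R
print('tongue',M(190,249,.023),M(470,238,.023));print('lip edge',M(190,228,.035),M(473,217,.035))
print('slab near top edge -y', M(478,497,.048),'slab far top',M(476,268,.035))
S=lambda x,y,z:(ray(s,*un(x,y,6.5,230,290),z)[:2]-o)@R
for z in(.014,.017,.02,.023): print(z,'tongue corner bottom',S(112,347,z),'ledge corner',S(145,408,z))
for z in(.035,.04,.045,.05): print(z,'slab near top corner',S(556,390,z))
for z in(.03,.035,.04,): print(z,'slab far top corner',S(155,308,z))
"
```

```text
tongue [0.0565 0.0427] [ 0.0567 -0.0957]
lip edge [0.0659 0.0396] [ 0.0661 -0.0985]
slab near top edge -y [-0.0673 -0.0986] slab far top [ 0.0412 -0.0993]
0.014 tongue corner bottom [0.0592 0.0935] ledge corner [0.0382 0.11  ]
0.017 tongue corner bottom [0.0566 0.0968] ledge corner [0.0358 0.1132]
0.02 tongue corner bottom [0.0541 0.1001] ledge corner [0.0333 0.1164]
0.023 tongue corner bottom [0.0515 0.1034] ledge corner [0.0308 0.1197]
0.035 slab near top corner [-0.0595  0.0841]
0.04 slab near top corner [-0.0629  0.0899]
0.045 slab near top corner [-0.0663  0.0957]
0.05 slab near top corner [-0.0696  0.1015]
0.03 slab far top corner [0.0453 0.0935]
0.035 slab far top corner [0.041  0.0992]
0.04 slab far top corner [0.0367 0.1048]
```

>>> play_rows:
  deltas: [255,1,0,0,0,255,1,0,0,0,255,1,0,0,0,255,1,0,0,0,255,1,0,0,0,255,1,0,0,0,255,1,0,0,0,255,0,0,0,0,255,0,0,0,0,255,0,0,0,0]

```text
time_s: 18.1
tcp_pos: [0.4764, 0.1667, 0.0283]
ee_rot: [[0.999, -0.004, -0.032], [0.032, 0.0, 0.999], [-0.004, -1.0, 0.0]]
wrist_force: [-9.2, 1.8, 13.6]
gripper_width: 0.799
```

```bash
python3 -c "
from h import *
rep()"
```

```text
t 18.1 tcp [0.4764 0.1667 0.0283] yaw 1.84 tilt [-0.004   0.0002 -1.    ] F [-9.2385  1.8271 13.6147] M [1.1811 2.4503 0.1064] w 0.799
```

>>> play_rows:
  deltas: [255,0,-0.5,0,0,255,0,-0.5,0,0,255,0.5,0,0,0,255,0.5,0,0,0,255,0.5,0,0,0,255,0.5,0,0,0,255,0.5,0,0,0,255,0.5,0,0,0,255,0,0,0,0,255,0,0,0,0]

```text
time_s: 19.1
tcp_pos: [0.482, 0.1663, 0.0286]
ee_rot: [[0.999, -0.0, -0.032], [0.032, -0.0, 0.999], [-0.0, -1.0, -0.0]]
wrist_force: [-0.2, -0.1, -4.0]
gripper_width: 0.796
```

```bash
python3 -c "
from h import *
rep()
s=eyes.capture('side');c=eyes.capture('top')
im=s['img'][290:370,230:350]
cv2.imwrite('pics/r.png',cv2.resize(np.clip(im.astype(float)*1.1,0,255).astype('uint8'),None,fx=6.5,fy=6.5,interpolation=2))
cv2.imwrite('pics/s.png',cv2.resize(c['img'][200:380,120:300],None,fx=3.3,fy=3.3,interpolation=2))
"
```

```text
t 19.1 tcp [0.482  0.1663 0.0286] yaw 1.86 tilt [-0.0005 -0.0004 -1.    ] F [-0.1589 -0.0814 -4.0125] M [-0.0371 -0.0338  0.0108] w 0.796
```

View pics/r.png

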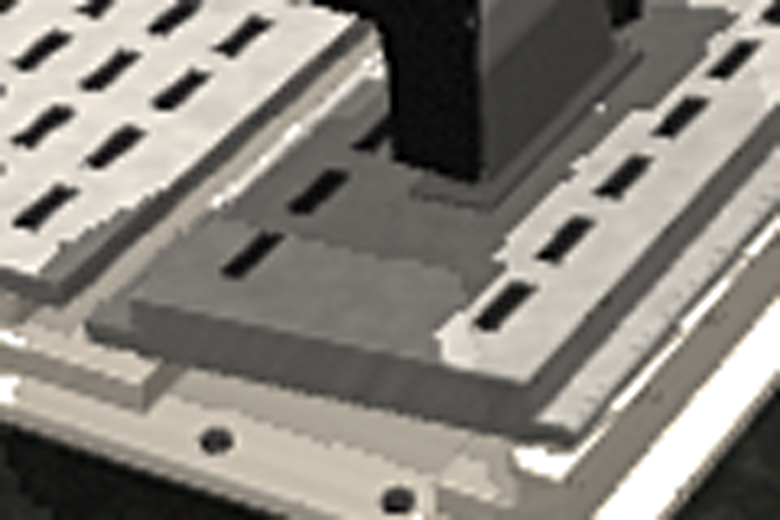

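View pics/s.png

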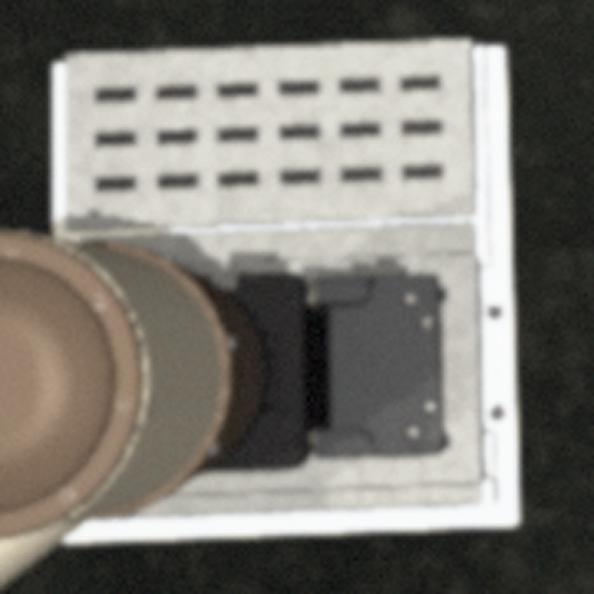

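```bash
python3 -c "
from h import *
c=eyes.capture('top');s=eyes.capture('side')
a=np.radians(1.87);R=np.array([[np.cos(a),-np.sin(a)],[np.sin(a),np.cos(a)]]);o=np.array([.4859,.1668])
M=lambda x,y,z:(ray(c,*un(x,y,3.3,120,200),z)[:2]-o)@R
print('tongue',M(300,233,.021),M(470,227,.021));print('lip edge',M(300,224,.035),M(473,217,.035))
S=lambda x,y,z:(ray(s,*un(x,y,6.5,230,290),z)[:2]-o)@R
for z in(.014,.017,.02,.023): print(z,'tongue corner bottom',S(92,333,z))
for z in(.04,.045,.05): print(z,'slab near top corner',S(527,383,z))
for z in(.03,.035,.04,): print(z,'slab far top corner',S(135,303,z))
print((r.sense()['tcp_pos'][:2]-o)@R)
"
```

```text
tongue [ 0.0625 -0.0113] [ 0.0623 -0.0956]
lip edge [ 0.0659 -0.0141] [ 0.0661 -0.0985]
0.014 tongue corner bottom [0.0669 0.0909]
0.017 tongue corner bottom [0.0643 0.0943]
0.02 tongue corner bottom [0.0617 0.0976]
0.023 tongue corner bottom [0.059  0.1009]
0.04 slab near top corner [-0.0557  0.0906]
0.045 slab near top corner [-0.0592  0.0964]
0.05 slab near top corner [-0.0626  0.1022]
0.03 slab far top corner [0.0507 0.094 ]
0.035 slab far top corner [0.0464 0.0996]
0.04 slab far top corner [0.042  0.1053]
[-0.0038 -0.0002]
```

>>> play_rows:
  deltas: [255,0.8,0,0,0,255,0.8,0,0,0,255,0.8,0,0,0,255,0.8,0,0,0,255,0.8,0,0,0,255,0.8,0,0,0,255,0.8,0,0,0,255,0.8,0,0,0,255,0.8,0,0,0,255,0.8,0,0,0]

```text
time_s: 20.3
tcp_pos: [0.4901, 0.1668, 0.0289]
ee_rot: [[0.999, -0.0, -0.033], [0.033, -0.0, 0.999], [-0.0, -1.0, -0.0]]
wrist_force: [0.3, -0.3, -5.1]
gripper_width: 0.799
```

```bash
python3 -c "
from h import *
rep()
s=eyes.capture('side');c=eyes.capture('top')
im=s['img'][290:370,230:350]
cv2.imwrite('pics/t.png',cv2.resize(np.clip(im.astype(float)*1.1,0,255).astype('uint8'),None,fx=6.5,fy=6.5,interpolation=2))
cv2.imwrite('pics/u.png',cv2.resize(c['img'][200:380,120:300],None,fx=3.3,fy=3.3,interpolation=2))
"
```

```text
t 20.3 tcp [0.4901 0.1668 0.0289] yaw 1.88 tilt [-0. -0. -1.] F [ 0.2848 -0.2853 -5.1328] M [ 0.011  -0.0256  0.0075] w 0.799
```

View pics/t.png

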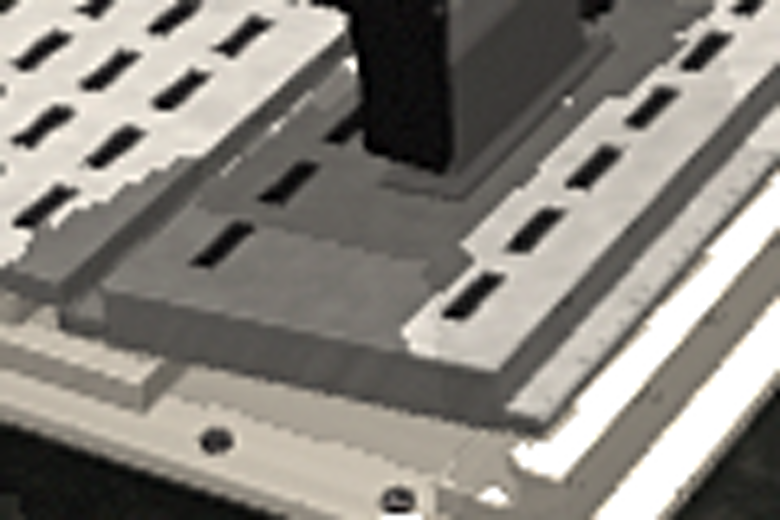

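>>> play_rows:
  deltas: [255,0.6,0,0,0,255,0.6,0,0,0,255,0.6,0,0,0,255,0.6,0,0,0,255,0.6,0,0,0,255,0.6,0,0,0,255,0.6,0,0,0,255,0.6,0,0,0,255,0.6,0,0,0,255,0.6,0,0,0]

```text
time_s: 21.4
tcp_pos: [0.495, 0.1665, 0.0287]
ee_rot: [[0.999, -0.002, -0.032], [0.032, -0.001, 0.999], [-0.002, -1.0, -0.001]]
wrist_force: [-6.1, 1.5, -1.8]
gripper_width: 0.8
```

```bash
python3 -c "
from h import *
rep()"
```

```text
t 21.4 tcp [0.495  0.1665 0.0287] yaw 1.85 tilt [-0.0022 -0.0009 -1.    ] F [-6.1246  1.5452 -1.7609] M [ 0.409  1.736 -0.112] w 0.8
```

>>> play_rows:
  deltas: [255,0.4,0,0,0,255,0.4,0,0,0,255,0.4,0,0,0,255,0.4,0,0,0,255,0.4,0,0,0,255,0.4,0,0,0,255,0.4,0,0,0,255,0.4,0,0,0,255,0.4,0,0,0,255,0,0,0,0]

```text
time_s: 22.4
tcp_pos: [0.4976, 0.1665, 0.0286]
ee_rot: [[0.999, -0.004, -0.032], [0.032, -0.001, 0.999], [-0.004, -1.0, -0.001]]
wrist_force: [-8.1, 1.7, -0.6]
gripper_width: 0.802
```

```bash
python3 -c "
from h import *
rep()
s=eyes.capture('side')
im=s['img'][210:390,170:400]
cv2.imwrite('pics/v.png',cv2.resize(np.clip(im.astype(float)*1.3,0,255).astype('uint8'),None,fx=3.3,fy=3.3,interpolation=2))
"
```

```text
t 22.4 tcp [0.4976 0.1665 0.0286] yaw 1.85 tilt [-0.0039 -0.0013 -1.    ] F [-8.1095  1.6591 -0.6436] M [ 0.751   2.4914 -0.0355] w 0.802
```

View pics/v.png

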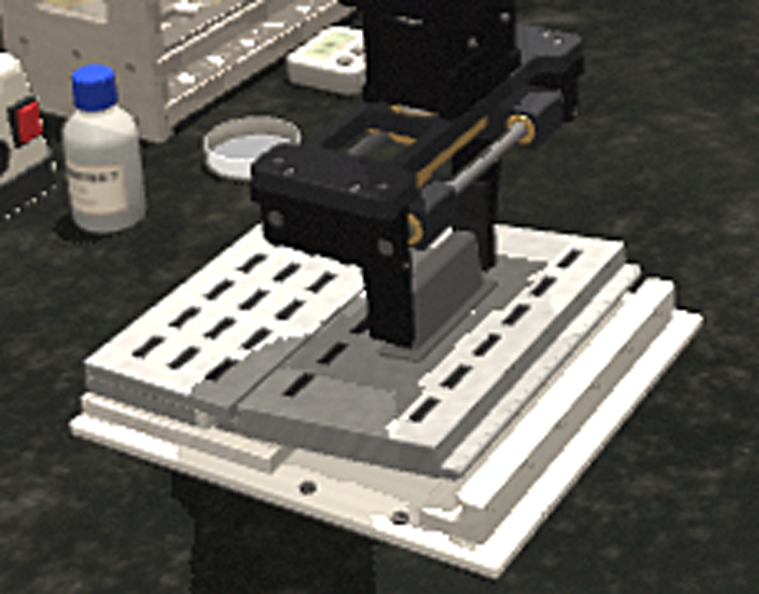

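>>> play_rows:
  deltas: [255,0,0.5,0,0,255,0,0.5,0,0,255,-0.1,0.5,0,0,255,-0.2,0.5,0,0,255,-0.2,0.5,0,0,255,-0.2,0.5,0,0,255,-0.2,0.5,0,0,255,0,0,0,0,255,0,0,0,0,255,0,0,0,0]

```text
time_s: 23.45
tcp_pos: [0.4966, 0.1664, 0.0263]
ee_rot: [[0.999, -0.004, -0.033], [0.033, -0.001, 0.999], [-0.004, -1.0, -0.001]]
wrist_force: [-12.7, 0.8, 8.6]
gripper_width: 0.802
```

```bash
python3 -c "
from h import *
rep()
s=eyes.capture('side')
im=s['img'][210:390,170:400]
cv2.imwrite('pics/w.png',cv2.resize(np.clip(im.astype(float)*1.3,0,255).astype('uint8'),None,fx=3.3,fy=3.3,interpolation=2))
"
```

```text
t 23.45 tcp [0.4966 0.1664 0.0263] yaw 1.89 tilt [-0.0036 -0.0015 -1.    ] F [-12.7114   0.7693   8.6011] M [0.6261 3.2692 0.0687] w 0.802
```

View pics/w.png

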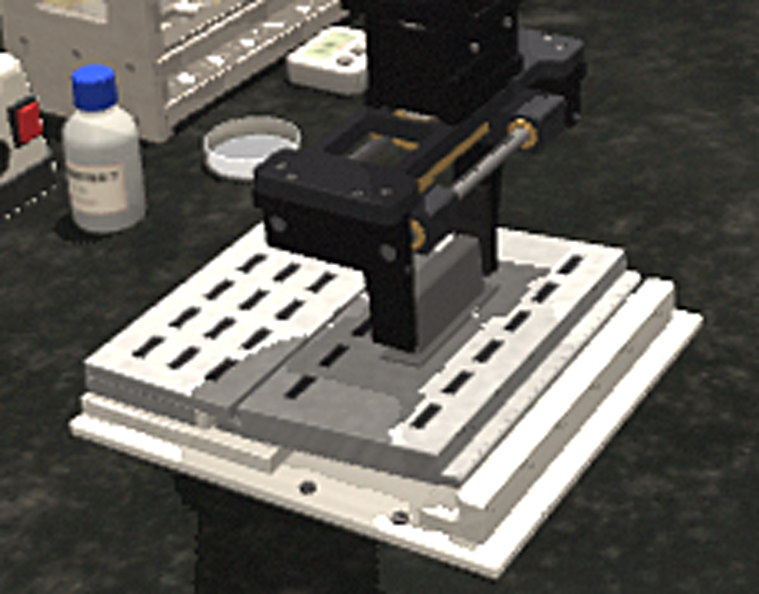

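>>> play_rows:
  deltas: [255,-0.3,0.5,0,0,255,-0.3,0.5,0,0,255,-0.3,0.5,0,0,255,-0.3,0.5,0,0,255,-0.3,0.5,0,0,255,0,0,0,0,255,0,0,0,0,255,0,0,0,0,255,0,0,0,0,255,0,0,0,0]

```text
time_s: 24.5
tcp_pos: [0.4954, 0.1664, 0.0237]
ee_rot: [[0.999, -0.003, -0.033], [0.033, -0.002, 0.999], [-0.003, -1.0, -0.001]]
wrist_force: [-11.0, 1.4, 5.3]
gripper_width: 0.803
```

```bash
python3 -c "
from h import *
rep()
s=eyes.capture('side')
im=s['img'][270:390,250:400]
cv2.imwrite('pics/x.png',cv2.resize(np.clip(im.astype(float)*1.3,0,255).astype('uint8'),None,fx=5,fy=5,interpolation=2))
"
```

```text
t 24.5 tcp [0.4954 0.1664 0.0237] yaw 1.9 tilt [-0.0032 -0.0016 -1.    ] F [-10.9529   1.4101   5.2596] M [0.4165 2.9046 0.0412] w 0.803
```

View pics/x.png

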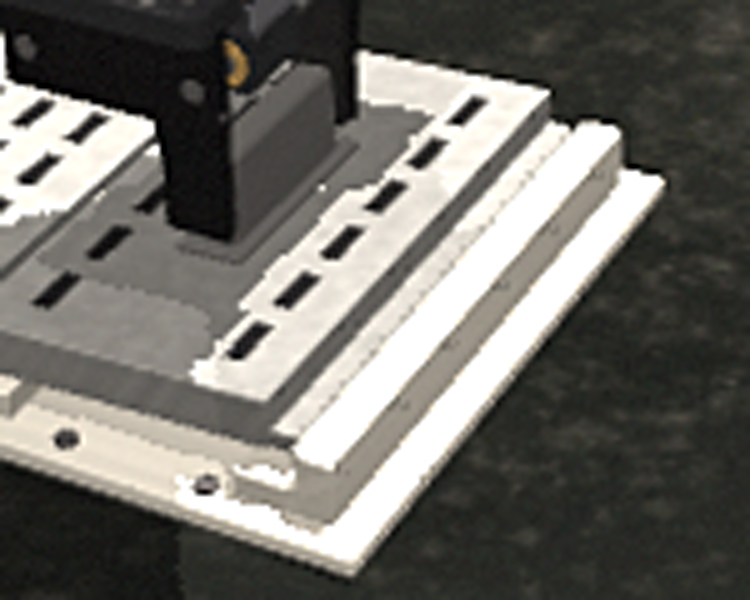

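>>> play_rows:
  deltas: [255,-0.25,0.5,0,0,255,-0.25,0.5,0,0,255,-0.25,0.5,0,0,255,-0.25,0.5,0,0,255,-0.2,0.5,0,0,255,0,0,0,0,255,0,0,0,0,255,0,0,0,0,255,0,0,0,0,255,0,0,0,0]

```text
time_s: 25.55
tcp_pos: [0.4942, 0.1663, 0.0211]
ee_rot: [[0.999, -0.003, -0.033], [0.033, -0.002, 0.999], [-0.003, -1.0, -0.002]]
wrist_force: [-10.2, 1.4, 5.7]
gripper_width: 0.801
```

```bash
python3 -c "
from h import *
rep()
s=eyes.capture('side')
im=s['img'][270:390,250:400]
cv2.imwrite('pics/y.png',cv2.resize(np.clip(im.astype(float)*1.0,0,255).astype('uint8'),None,fx=5,fy=5,interpolation=2))
"
```

```text
t 25.55 tcp [0.4942 0.1663 0.0211] yaw 1.9 tilt [-0.0032 -0.0016 -1.    ] F [-10.2057   1.3868   5.6583] M [0.4183 2.7875 0.0424] w 0.801
```

View pics/y.png

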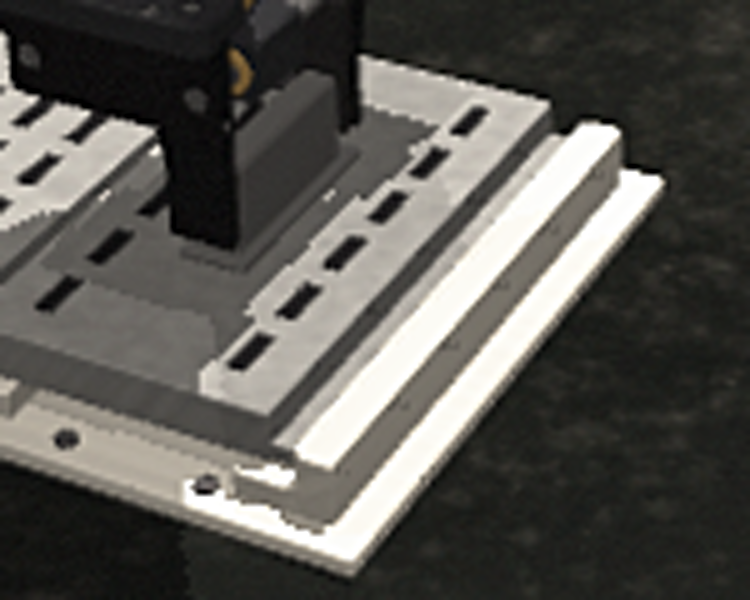

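>>> play_rows:
  deltas: [255,-0.25,0.5,0,0,255,-0.25,0.5,0,0,255,-0.25,0.5,0,0,255,-0.2,0.5,0,0,255,0,0,0,0,255,0,0,0,0,255,0,0,0,0,255,0,0,0,0,255,0,0,0,0,255,0,0,0,0]

```text
time_s: 26.6
tcp_pos: [0.494, 0.1663, 0.0205]
ee_rot: [[0.999, -0.002, -0.033], [0.033, -0.001, 0.999], [-0.002, -1.0, -0.001]]
wrist_force: [-11.2, 0.8, 13.1]
gripper_width: 0.804
```

```bash
python3 -c "
from h import *
rep()
s=eyes.capture('side')
im=s['img'][270:390,250:400]
cv2.imwrite('pics/z.png',cv2.resize(np.clip(im.astype(float)*1.0,0,255).astype('uint8'),None,fx=5,fy=5,interpolation=2))
"
```

```text
t 26.6 tcp [0.494  0.1663 0.0205] yaw 1.92 tilt [-0.0017 -0.0014 -1.    ] F [-11.2309   0.8086  13.1492] M [-0.0759  3.1566 -0.0759] w 0.804
```

View pics/z.png

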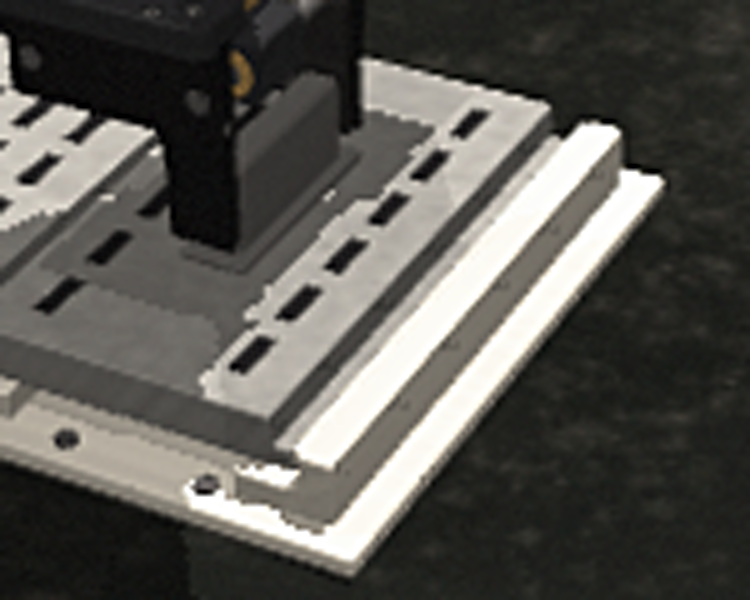

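```bash
python3 -c "
from h import *
s=eyes.capture('side');c=eyes.capture('top')
a=np.radians(1.87);R=np.array([[np.cos(a),-np.sin(a)],[np.sin(a),np.cos(a)]]);o=np.array([.4859,.1668])
S=lambda x,y,z:(ray(s,*un(x,y,5,250,270),z)[:2]-o)@R
for z in(.032,.035,.038,.041): print(z,'near top corner +y',S(268,415,z),'wall inner corner top',S(298,460,z), 'near top -y',S(550,103,z),'wall -y inner',S(585,122,z))
im=s['img'][280:380,225:325]
cv2.imwrite('pics/aa.png',cv2.resize(np.clip(im.astype(float)*1.1,0,255).astype('uint8'),None,fx=6,fy=6,interpolation=2))
cv2.imwrite('pics/ab.png',cv2.resize(c['img'][200:380,120:300],None,fx=3.3,fy=3.3,interpolation=2))
"
```

```text
0.032 near top corner +y [-0.0453  0.0951] wall inner corner top [-0.0638  0.1097] near top -y [-0.0442 -0.1044] wall -y inner [-0.0604 -0.0983]
0.035 near top corner +y [-0.0474  0.0985] wall inner corner top [-0.0658  0.113 ] near top -y [-0.0463 -0.0998] wall -y inner [-0.0624 -0.0938]
0.038 near top corner +y [-0.0494  0.1019] wall inner corner top [-0.0677  0.1164] near top -y [-0.0484 -0.0953] wall -y inner [-0.0644 -0.0893]
0.041 near top corner +y [-0.0515  0.1053] wall inner corner top [-0.0697  0.1197] near top -y [-0.0505 -0.0908] wall -y inner [-0.0664 -0.0849]
```

View pics/aa.png

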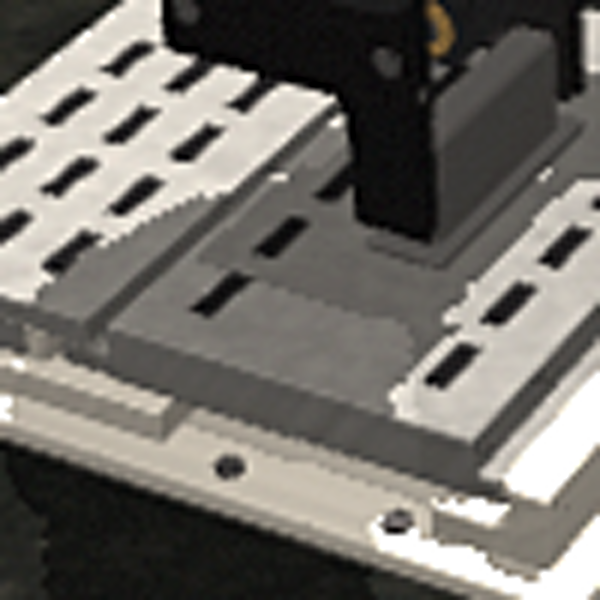

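View pics/ab.png

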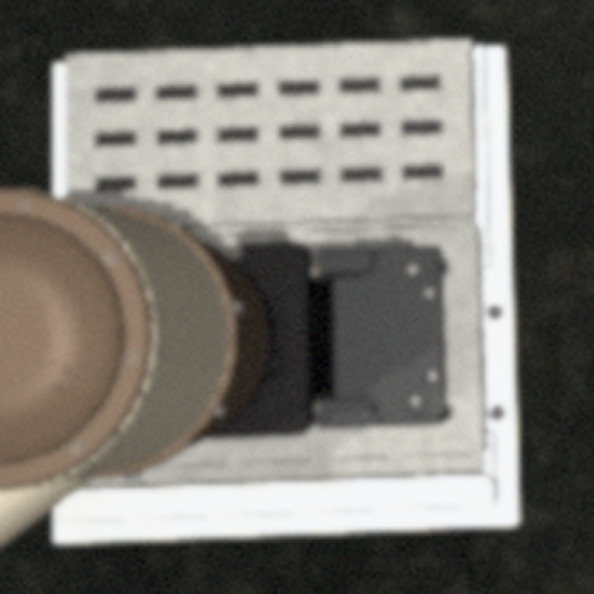

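>>> play_rows:
  deltas: [255,0,-0.5,0,0,255,0,-0.4,0,0,255,-0.6,0,0,0,255,-0.6,0,0,0,255,-0.6,0,0,0,255,-0.6,0,0,0,255,-0.6,0,0,0,255,-0.6,0,0,0,255,-0.6,0,0,0,255,0,0,0,0]

```text
time_s: 27.75
tcp_pos: [0.4923, 0.1666, 0.0205]
ee_rot: [[0.999, 0.002, -0.033], [0.033, -0.0, 0.999], [0.002, -1.0, -0.0]]
wrist_force: [-1.4, -4.6, 6.0]
gripper_width: 0.8
```

```bash
python3 -c "
from h import *
rep()
s=eyes.capture('side')
im=s['img'][270:390,250:400]
cv2.imwrite('pics/ac.png',cv2.resize(np.clip(im.astype(float)*1.0,0,255).astype('uint8'),None,fx=5,fy=5,interpolation=2))
"
```

```text
t 27.75 tcp [0.4923 0.1666 0.0205] yaw 1.89 tilt [ 0.0024 -0.0001 -1.    ] F [-1.3691 -4.576   5.988 ] M [-1.7719  0.2602 -0.3307] w 0.8
```

View pics/ac.png

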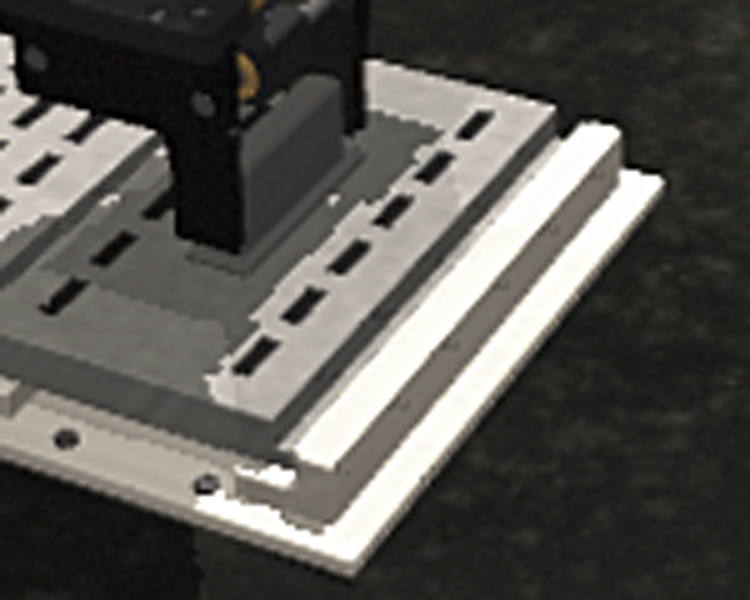

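>>> play_rows:
  deltas: [255,-0.5,0,0,0,255,-0.5,0,0,0,255,-0.5,0,0,0,255,-0.5,0,0,0,255,0,0,0,0,255,0,0,0,0,255,0,0,0,0,255,0,0,0,0,255,0,0,0,0,255,0,0,0,0]

```text
time_s: 28.8
tcp_pos: [0.4911, 0.1668, 0.0205]
ee_rot: [[0.999, 0.004, -0.033], [0.033, 0.0, 0.999], [0.004, -1.0, 0.0]]
wrist_force: [1.1, -4.4, 5.2]
gripper_width: 0.803
```

```bash
python3 -c "
from h import *
rep()
s=eyes.capture('side')
im=s['img'][270:390,250:400]
cv2.imwrite('pics/ad.png',cv2.resize(np.clip(im.astype(float)*1.0,0,255).astype('uint8'),None,fx=5,fy=5,interpolation=2))
"
```

```text
t 28.8 tcp [0.4911 0.1668 0.0205] yaw 1.91 tilt [ 0.0036  0.0003 -1.    ] F [ 1.0705 -4.3863  5.2438] M [-2.1464 -0.5386 -0.2882] w 0.803
```

View pics/ad.png

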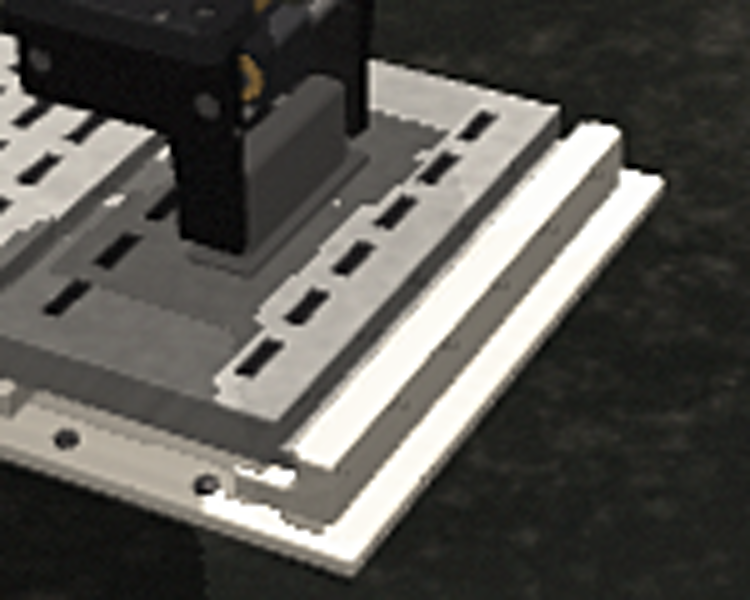

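>>> play_rows:
  deltas: [255,-0.4,-0.4,0,0,255,0,-0.3,0,0,40,0,0,0,0,20,0,0,0,0,0,0,0,0,0,0,0,0,0,0,0,0,0,0,0,0,0,0,0,0,0,0,0,0,0,0,0,0,0,0]

```text
time_s: 29.85
tcp_pos: [0.4885, 0.1668, 0.0201]
ee_rot: [[0.999, 0.0, -0.033], [0.033, 0.0, 0.999], [0.0, -1.0, 0.0]]
wrist_force: [1.0, 0.6, 0.4]
gripper_width: 1.0
```

```bash
python3 -c "
from h import *
rep()
s=eyes.capture('side')
im=s['img'][240:390,190:390]
cv2.imwrite('pics/ae.png',cv2.resize(np.clip(im.astype(float)*1.0,0,255).astype('uint8'),None,fx=4,fy=4,interpolation=2))
"
```

```text
t 29.85 tcp [0.4885 0.1668 0.0201] yaw 1.88 tilt [ 0.      0.0001 -1.    ] F [1.0231 0.6483 0.4391] M [0.0036 0.0212 0.0241] w 1.0
```

View pics/ae.png

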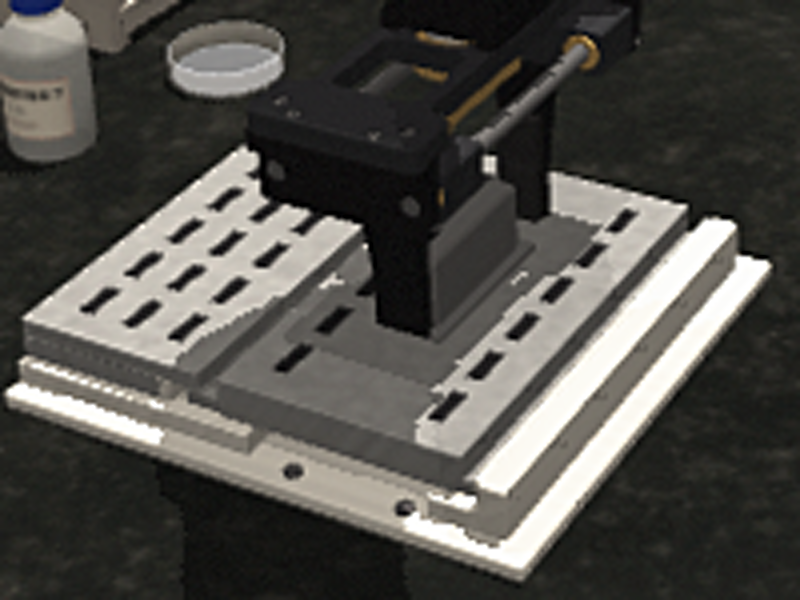

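>>> play_rows:
  deltas: [0,0,-1,0,0,0,0,-3,0,0,0,0,-8,0,0,0,0,-12,0,0,0,0,-15,0,0,0,0,-20,0,0,0,0,-20,0,0,0,0,-20,0,0,0,0,-20,0,0,0,0,-15,0,0]

```text
time_s: 30.9
tcp_pos: [0.489, 0.167, 0.1568]
ee_rot: [[0.999, 0.003, -0.033], [0.033, 0.002, 0.999], [0.003, -1.0, 0.002]]
wrist_force: [0.4, 0.4, -0.8]
gripper_width: 0.995
```

>>> play_rows:
  deltas: [0,0,0,-10,0,0,0,0,-25,0,0,0,0,-35,0,0,0,0,-40,0,0,0,0,-40,0,0,0,0,-40,0,0,0,0,-40,0,0,0,0,-35,0,0,0,0,-25,0,0,0,0,-10,0]

```text
time_s: 31.9
tcp_pos: [0.4972, -0.1355, 0.1535]
ee_rot: [[1.0, -0.001, -0.03], [0.03, 0.0, 1.0], [-0.001, -1.0, 0.0]]
wrist_force: [-0.1, 0.1, 0.2]
gripper_width: 1.002
```

```bash
python3 -c "
from h import *
rep()
s=eyes.capture('side');c=eyes.capture('top')
im=s['img'][240:390,190:390]
cv2.imwrite('pics/af.png',cv2.resize(im,None,fx=4,fy=4,interpolation=2))
cv2.imwrite('pics/ag.png',cv2.resize(c['img'][205:370,130:285],None,fx=3.6,fy=3.6,interpolation=2))
cv2.imwrite('pics/top1.png',c['img'])
"
```

```text
t 31.9 tcp [ 0.4972 -0.1355  0.1535] yaw 1.7 tilt [-0.0014  0.     -1.    ] F [-0.1108  0.1459  0.1693] M [-0.0305 -0.0271 -0.0057] w 1.002
```

View pics/af.png

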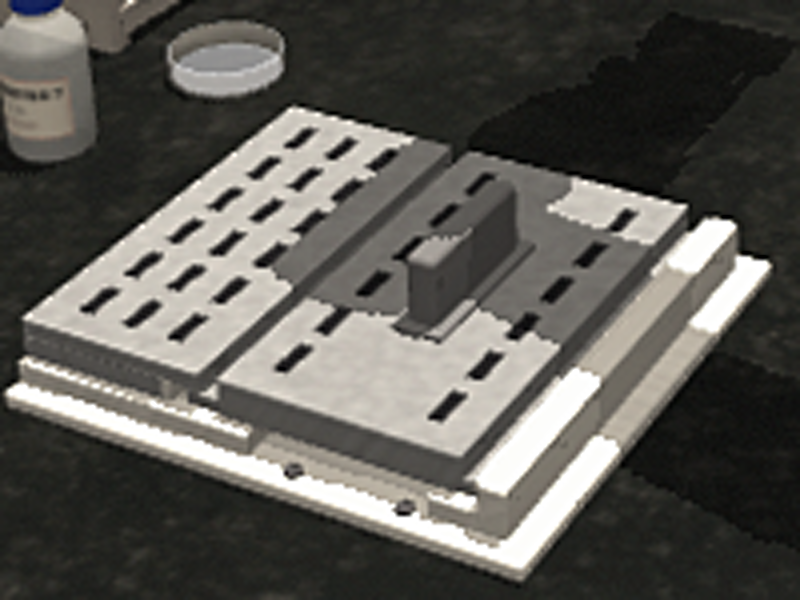

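View pics/ag.png

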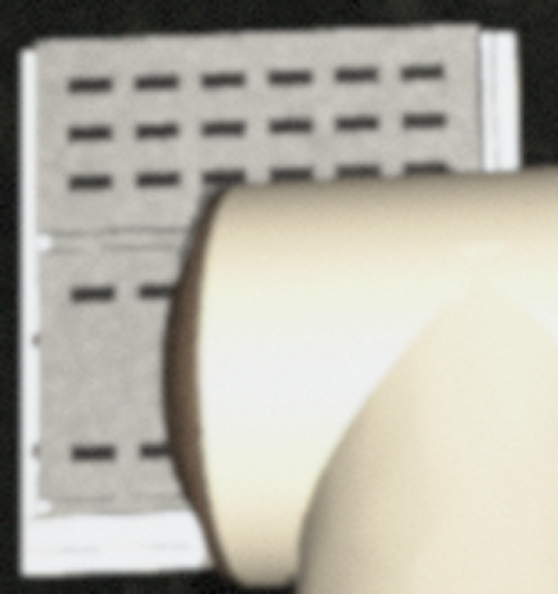

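View pics/top1.png

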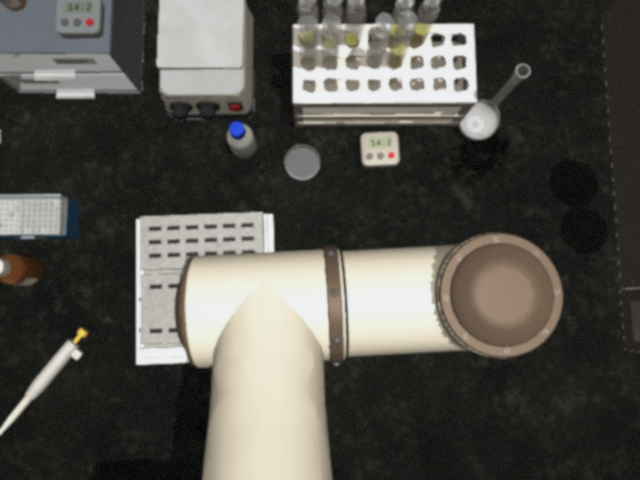

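>>> play_rows:
  deltas: [0,0,0,-15,0,0,0,0,-30,0,0,0,0,-40,0,0,0,0,-40,0,0,0,0,-40,0,0,0,0,-40,0,0,0,0,-30,0,0,0,0,-15,0,0,0,0,0,0,0,0,0,0,0]

```text
time_s: 33.0
tcp_pos: [0.5066, -0.3817, 0.1537]
ee_rot: [[0.999, -0.001, -0.034], [0.034, 0.001, 0.999], [-0.001, -1.0, 0.001]]
wrist_force: [0.0, 0.1, -0.7]
gripper_width: 0.998
```

```bash
python3 -c "
from h import *
rep()
s=eyes.capture('side');c=eyes.capture('top')
cv2.imwrite('pics/ah.png',cv2.resize(c['img'][205:370,130:285],None,fx=5,fy=5,interpolation=2)[:600*2])
cv2.imwrite('pics/ah.png',cv2.resize(c['img'][205:370,130:285],None,fx=3.6,fy=3.6,interpolation=2))
cv2.imwrite('pics/ai.png',cv2.resize(s['img'][270:390,230:390],None,fx=5,fy=5,interpolation=2))
"
```

```text
t 33.0 tcp [ 0.5066 -0.3817  0.1537] yaw 1.92 tilt [-0.0007  0.0009 -1.    ] F [ 0.0463  0.0752 -0.662 ] M [ 0.0036  0.012  -0.0109] w 0.998
```

View pics/ah.png

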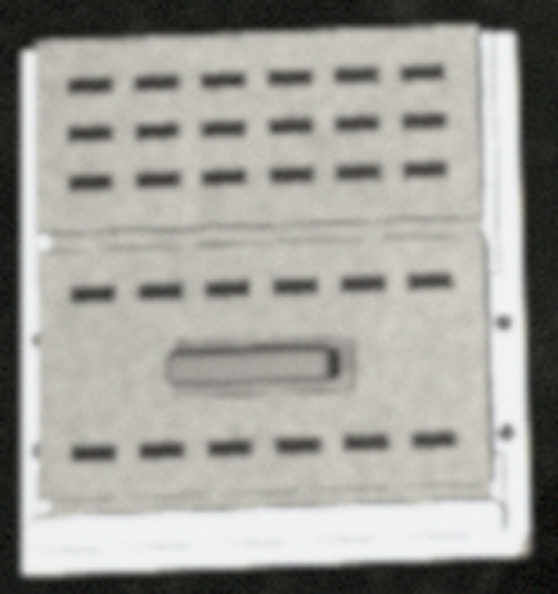

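View pics/ai.png

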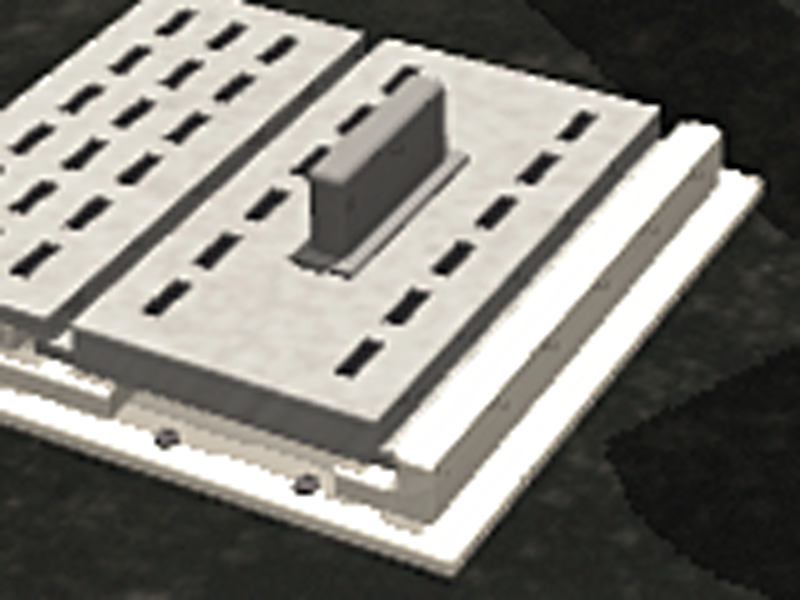

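```bash
python3 -c "
from h import *
c=eyes.capture('top');s=eyes.capture('side')
a=np.radians(1.87);R=np.array([[np.cos(a),-np.sin(a)],[np.sin(a),np.cos(a)]]);o=np.array([.4859,.1668])
M=lambda x,y,z:(ray(c,*un(x,y,3.6,130,205),z)[:2]-o)@R
print('bead/lip boundary',M(45,514,.03),M(488,500,.03));print('slab near',M(45,499,.035),M(488,484,.035));print('slab far',M(45,249,.035),M(483,236,.035));print('lip edge',M(45,234,.036),M(478,217,.036))
print('+y end slab',M(41,300,.035),M(41,470,.035),'-y end',M(486,260,.035),M(492,480,.035),'board ends',M(40,150,.035),M(480,150,.035))
S=lambda x,y,z:(ray(s,*un(x,y,5,230,270),z)[:2]-o)@R
for z in(.032,.035,.038): print(z,'near+y',S(375,420,z),'far+y',S(75,331,z),'near-y',S(660,105,z),'far -y',S(378,38,z))
"
```

```text
bead/lip boundary [-0.057   0.0975] [-0.0582 -0.0983]
slab near [-0.0501  0.0959] [-0.051  -0.0989]
slab far [0.0599 0.096 ] [ 0.0584 -0.0996]
lip edge [0.0665 0.0957] [ 0.0669 -0.0977]
+y end slab [0.0372 0.0977] [-0.0375  0.0977] -y end [ 0.0476 -0.1007] [-0.0493 -0.1007] board ends [0.1045 0.0983] [ 0.0971 -0.0993]
0.032 near+y [-0.0484  0.0963] far+y [0.0576 0.0994] near-y [-0.0479 -0.1047] far -y [ 0.0639 -0.1015]
0.035 near+y [-0.0504  0.0997] far+y [0.0549 0.1028] near-y [-0.05   -0.1002] far -y [ 0.0612 -0.097 ]
0.038 near+y [-0.0525  0.1031] far+y [0.0523 0.1062] near-y [-0.052  -0.0957] far -y [ 0.0585 -0.0925]
```

```bash
python3 -c "
from h import *
print(r.finish_job()); rep()"
```

```text
the job is handed in; nothing more can be done
None
the job is handed in; nothing more can be done
```

The plank is home in the deck, and the job was handed in at about 33 s of the 72 s allowed. I got no verdict back, so what follows rests on my own checks.

**What I did:** I gripped the rib by its two ends so the plank could pivot in the jaws. I tipped it by pressing its near side on the front wall, to about 0.12 rad by the side camera. Then I slid the tongue under the fixed board's lip and pushed it in against the strip until the force read about 8 N. I lowered it flat, easing back as it levelled, then let the strip spring it back under the bead, opened the jaws and withdrew.

**Last checks (camera estimates, good to about 2 mm):**

| Check | Found | Allowed |
|---|---|---|
| x from the nominal bay | about +4.3 mm | -8 to +7.5 mm |
| Height from nominal | about -3 mm | -5 to +4.5 mm |
| y (ends level) | about -1.5 mm | ±10 mm |
| Squareness to the deck | about 0.005 rad | 0.03 rad |

- **Position:** the x value matches the deck's own offset of about 4.2 mm measured before the move. The height matches the wall and ledges I felt.
- **Flat and locked:** it looks flat, and the lip shows only about 7 of its 10 mm, as it should under the bead. I had no exact reading of flatness.
- **Forces:** plank on deck reached about 20 N in the readings at the end of each one-second move; I have no readings in between.
- **Bystanders:** the dish, bottle and timer look unmoved in the top picture, and the gripper is open and clear.

**What disagreed:**
- The fingertips sit roughly 20 mm behind the reported TCP in the pictures, and there was no contact where that TCP said there should be. I set the grip height from the picture instead.
- The side camera's y reads a few millimetres off from the top camera's, so heights taken from it carry that error.
- The first push jammed at about 18 N until I raised the plank 1 mm.

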